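# Make up the dyeing kit and the edge-finishing kit

## Task

Make up two kits from the stock in the middle of the bench. Long tray: the tall bottle standing in the narrow compartment, the lidded jar standing in the middle one, the plain oblong block lying flat in the wide one; short tray: the round tin standing in the narrow compartment, the block with the raised handle standing on its base, handle up, in the wide one. Set each thing down without dropping it, and leave the rest of the stock (short bottle, open cup, small square block) where it stands.

Things in the scene. Friction and masses are not known exactly. Their poses are not given: they have to be found in the camera images.
- long_tray: Long open tray, 248 mm by 110 mm, with three compartments in a row. Grey plastic, fixed, left or right of the stock. Floor 5 mm thick; walls 5 mm thick, tops 18 mm above the table. Origin: centre of its underside; x along its length, y across, z up. Compartments (100 mm across y): narrow, 60 mm long, centred at x = -89 mm; middle, 76 mm, centred at x = -16 mm; wide, 92 mm, centred at x = +73 mm.
- short_tray: Short open tray, 167 mm by 110 mm, with two compartments in a row. Grey plastic, fixed, left or right of the stock. Floor 5 mm thick; walls 5 mm thick, tops 18 mm above the table. Origin: centre of its underside; x along its length, y across, z up. Compartments (100 mm across y): narrow, 60 mm long, centred at x = -48.5 mm; wide, 92 mm, centred at x = +32.5 mm.
- tall_bottle: Tall white plastic bottle, round body 40 mm in diameter and straight up to 80 mm, then a shoulder and a black cap 24 mm in diameter; 105 mm tall. About 140 g. Origin at the centre of the underside, z up. Starts upright, loose on the table, in one of eight places about 115 mm apart.
- jar: Squat lidded jar: white round body 52 mm in diameter to 40 mm height, steel lid 55 mm in diameter from 40 to 55 mm; 55 mm tall. About 150 g. Origin at the centre of the underside, z up. Starts upright, loose on the table, in one of eight places about 115 mm apart.
- plain_block: Plain oblong black rubber block, 70 mm (its x) by 45 mm (its y) by 32 mm high, lying flat. About 90 g. Origin at the centre of the underside, z up. Starts upright, loose on the table, in one of eight places about 115 mm apart.
- tin: Small round steel tin, 40 mm in diameter, 35 mm tall. About 100 g. Origin at the centre of the underside, z up. Starts upright, loose on the table, in one of eight places about 115 mm apart.
- handled_block: Wooden hand block: base 70 mm (x) by 45 mm (y) by 18 mm high, with a raised handle on top, 50 mm (x) by 24 mm (y), up to 55 mm height. About 100 g. Origin at the centre of the underside, z up. Starts upright, loose on the table, in one of eight places about 115 mm apart.
- short_bottle: Short white bottle, not wanted: round body 40 mm in diameter and straight up to 45 mm, black cap, 80 mm tall in all. Origin at the centre of the underside, z up. Starts upright, loose on the table, in one of eight places about 115 mm apart. Stays where it is.
- cup: Open white cup, not wanted: 54 mm across the rim, 44 mm at the foot, 55 mm tall. Origin at the centre of the underside, z up. Starts upright, loose on the table, in one of eight places about 115 mm apart. Stays where it is.
- square_block: Small square black rubber block, not wanted: 40 by 40 by 32 mm high. Origin at the centre of the underside, z up. Starts upright, loose on the table, in one of eight places about 115 mm apart. Stays where it is.
Things that resemble listed ones, but are neither listed nor needed, are in the scene too. There is more than one size of the handled_block; the one meant has the size given above.

How it is judged:
By the outcome, as a careful person would: the job done as asked, in the order asked, and still so for the second after the job is handed in, with the robot touching nothing.
It also fails if it takes over 120 s, if anything falls off the work surface, if the arm or the gripper's body presses on something with over 40 N, if the wrist force passes 120 N, or if a joint passes its speed limit or range.

## Robot

A 7-joint arm with a two-finger parallel gripper is mounted at the origin on the work surface. World frame = base frame: x ahead of the robot, y to its left, z up, the work surface at z = 0. Lengths are in mm, angles in rad, forces in N, time in s.
With the tool pointing down it reaches from about 425 to 875 mm from the base axis. Payload 4.7 kg.
Tool frame: the origin (TCP) lies between the finger pads; the fingertips stand 14 mm ahead of it and the grasp point (between the pads) lies 5 mm behind it (nose_length is the distance from the TCP to the fingertips, in mm); z points along the fingers, y is the line along which they close (so a half turn about z gives the same grasp; the last joint's range is limited). The gripper opens to 85 mm and grips with 20 to 120 N. Pads are 22 mm wide; open, the fingers measure 114 mm over their backs; the gripper's body (76 mm by 85 mm) begins 54 mm behind the grasp point. The pads swing forward as they close: fully open they stand 13 mm farther back than shut.
Start: joints at [-1.109, 0.321, -0.07, 1.45, 0.023, 1.371, -0.057], TCP at [281.467, 585.918, 245.349] pointing down, gripper open.
Joint ranges: [-2.86, 2.86], [-0.3, 2.09], [-1.38, 1.24], [0.06, 2.45], [-1.56, 4.7], [0.09, 2.05], [-2.69, 2.69]. Speed limits (rad/s): [2.57, 2.57, 3.14, 3.14, 3.14, 3.14, 3.14].

## Interface

Orientations are given as a 3x3 rotation matrix whose columns are the frame's x, y, z axes.
In Python, from workcell import get_state, get_image, job_done, masks_of, pinpoint, nose_length gives the robot as it stands.
- The arm moves only by the tool apply_moves, never from a script. Its argument "commands" is a list of rows, each a list of 7 numbers: the shift along the tool's x, y, z in cm, then the turn, a rotation vector about the tool's x, y, z in degrees, then the closure, from 0 (fully open) to 1 (shut). A call has exactly 8 rows; each row is the pose to reach, as a shift and turn from the pose commanded when the call began, along the tool's axes at that moment; what a row does not reach only later rows make up. A row lasts 1/10 s, in which the tool goes at most 50 mm and 8.59 degrees, less where a joint would pass 70% of its speed; a pose out of reach is approached as far as the arm can. A call with a gripper value outside its range is refused whole. The fingers move at their own pace and stop on an object; "grip_force" is the grip in N (left out, the last holds). Time passes only in rows, so rows that repeat a pose let the fingers close, or fill a call up. It gives the time, the measured TCP pose, the force, the opening and the grip force at its end, in the units of the state.
- get_state(): the state, without advancing time (a new reading comes with each control period).
- get_image(name): name is "scene" or "top" or "wrist"; returns a dict with "frame" (480x640x3 uint8, red, green, blue), "fov_y" (degrees; the focal length in pixels is half the picture's height over the tangent of half this angle, whatever the lens; pixels are square), "cx", "cy" (the principal point, pixels), "dist" ([k1, k2, p1, p2, k3] as OpenCV has them; the pictures are not rectified), "extrinsics" (4x4, takes a point from camera to world coordinates). Camera axes: x right, y up, looking along -z (the intrinsics and any distortion apply to the point x, -y, -z); pixel columns grow to the right and rows downward; lengths in mm; the calibration is good to about 2 mm. A picture is of the moment at which its call begins. There is no depth.
- job_done(): hands the job in; it is judged then, once.
Trained networks look in a picture, given as the dict that the camera call returned (one of the last four; its "shot" number tells which), for a name from the list of things; names that differ only in an ending like _2 or _b are one class to them, and where a whole thing is asked for, a point or a joint stands for the part that bears it (a point fixed in the world has none). Each returns a list of dicts, best first, with "score" (0 to 1); they miss things now and then, are a little off and sometimes report something else, mostly with a low value. They report only what shows in the picture. A call takes as long as a camera call. They do not tell look-alikes from the thing itself.
- masks_of(picture, label): "pixels" (480x640 bool, what is visible of it) and "rect" ([left, top, right, bottom] in pixels, round what is visible of it).
- pinpoint(picture, label): "position" ([column, row] in pixels: a listed point, or the origin of a listed thing).
The state is a dict: "clock": time; "joint_positions": joint angles; "qvel": joint speeds; "tau": joint torques, N m; "eef_pos": TCP position; "tcp_rot": TCP orientation; "wrist_force": force on the tool from outside, world axes, zero at the start; "wrist_torque": the same for the moment, N m; "opening": opening from 0.0 (shut) to 1.0 (fully open); "finger_force": force on a finger pad.
Only numpy, scipy, OpenCV 4.12 (cv2) and the standard library are available. Lean on these libraries where they do the work, as an engineer would, in place of code of your own. Each camera call takes 0.05 s, during which the arm holds its last target. There are 200 camera calls.

## Working session

There is one attempt and no reset: what is moved stays moved. The work goes in short steps, Python scripts to look and compute and a tool call to move; the robot and the scene stay as the last step left them, time stands still between calls to the robot, and variables do not carry over. Pictures are saved under pics/ and viewed, at most 15 in all, crops included, and the job is handed in when it is done.

Besides the shell and the picture viewer there is one more tool, called after "Request:" by a JSON object that holds its "op" and its "data". apply_moves: Moves the arm, as the interface text tells. Its arguments: {"type":"object","properties":{"commands":{"type":"array"},"grip_force":{"type":"number"}},"required":["commands"]}

```bash
ls; mkdir -p pics; cat > h.py <<'E'
import numpy as np, cv2
from workcell import *
NAMES=["long_tray","short_tray","tall_bottle","jar","plain_block","tin","handled_block","short_bottle","cup","square_block"]
def K(p):
    f=240/np.tan(np.radians(p["fov_y"])/2)
    return np.array([[f,0,p["cx"]],[0,f,p["cy"]],[0,0,1.]])
def w(p,px,z):
    "pixel -> world point on plane height z"
    u=cv2.undistortPoints(np.array([[px]],float),K(p),np.array(p["dist"],float))[0,0]
    E=np.array(p["extrinsics"]); d=E[:3,:3]@np.array([u[0],-u[1],-1]); o=E[:3,3]
    return o+d*(z-o[2])/d[2]
def proj(p,X):
    E=np.array(p["extrinsics"]); c=(np.atleast_2d(X)-E[:3,3])@E[:3,:3]
    c=c*[1,-1,-1]
    return cv2.projectPoints(c.reshape(-1,1,3).astype(float),np.zeros(3),np.zeros(3),K(p),np.array(p["dist"],float))[0][:,0]
def save(p,n): cv2.imwrite(f"pics/{n}.png",cv2.cvtColor(p["frame"],cv2.COLOR_RGB2BGR))
E
python3 - <<'E'
from h import *
s=get_state(); print(s["clock"],s["eef_pos"],s["tcp_rot"],nose_length)
for n in ["scene","top"]:
    p=get_image(n); save(p,n); print(n,np.round(p["extrinsics"],2).tolist())
    for l in NAMES:
        print(l,[(np.round(r["position"]).tolist(),round(r["score"],2),w(p,r["position"],0).round()[:2].tolist()) for r in pinpoint(p,l)[:4]])
E
```

```text
pics
0.0 [281.26239215 585.4380895  244.23923022] [[-9.01403509e-01  4.32979409e-01 -7.38560100e-04]
 [ 4.32980032e-01  9.01401873e-01 -1.71919756e-03]
 [-7.86376847e-05 -1.86947249e-03 -9.99998249e-01]] 14.0
scene [[0.42, -0.6, 0.68, 1156.57], [0.91, 0.29, -0.3, -250.09], [-0.02, 0.75, 0.67, 569.69], [0.0, 0.0, 0.0, 1.0]]
long_tray [([131.0, 254.0], 0.61, [474.0, -320.0])]
short_tray [([420.0, 179.0], 0.74, [510.0, 287.0])]
tall_bottle [([292.0, 198.0], 0.72, [451.0, 10.0])]
jar [([360.0, 221.0], 0.75, [578.0, 100.0]), ([423.0, 179.0], 0.16, [514.0, 292.0])]
plain_block [([234.0, 217.0], 0.57, [457.0, -119.0])]
tin [([342.0, 268.0], 0.73, [675.0, 11.0])]
handled_block [([394.0, 255.0], 0.84, [688.0, 109.0]), ([440.0, 297.0], 0.78, [803.0, 124.0]), ([450.0, 250.0], 0.64, [722.0, 206.0])]
short_bottle [([338.0, 185.0], 0.8, [453.0, 117.0])]
cup [([259.0, 252.0], 0.61, [572.0, -107.0])]
square_block [([277.0, 299.0], 0.57, [690.0, -117.0]), ([257.0, 251.0], 0.28, [569.0, -109.0]), ([342.0, 269.0], 0.27, [678.0, 9.0])]
top [[-0.0, 1.0, -0.08, 563.87], [-1.0, -0.0, -0.02, -14.95], [-0.02, 0.08, 1.0, 976.74], [0.0, 0.0, 0.0, 1.0]]
long_tray [([487.0, 317.0], 0.82, [470.0, -323.0])]
short_tray [([177.0, 297.0], 0.89, [510.0, 295.0])]
tall_bottle [([323.0, 324.0], 0.7, [458.0, 2.0])]
jar [([272.0, 263.0], 0.64, [579.0, 103.0])]
plain_block [([386.0, 322.0], 0.94, [463.0, -122.0])]
tin []
handled_block [([264.0, 211.0], 0.64, [682.0, 121.0]), ([259.0, 153.0], 0.59, [802.0, 131.0]), ([219.0, 198.0], 0.56, [710.0, 213.0]), ([377.0, 261.0], 0.46, [582.0, -105.0])]
short_bottle [([268.0, 332.0], 0.77, [443.0, 112.0])]
cup [([374.0, 262.0], 0.84, [579.0, -100.0]), ([384.0, 207.0], 0.31, [690.0, -120.0])]
square_block [([385.0, 209.0], 0.78, [687.0, -123.0])]
```

View pics/scene.png

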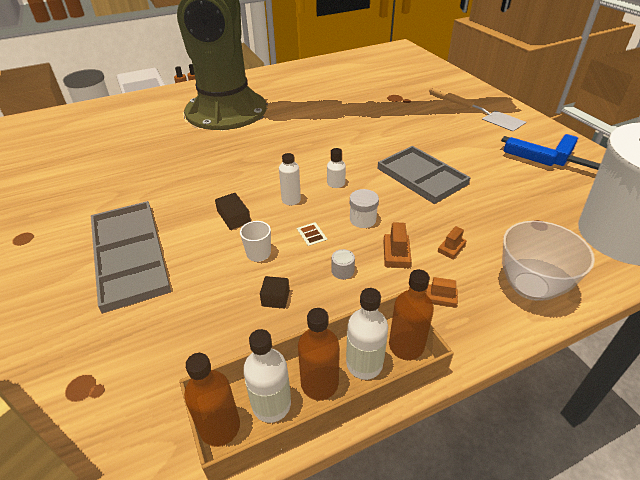

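View pics/top.png

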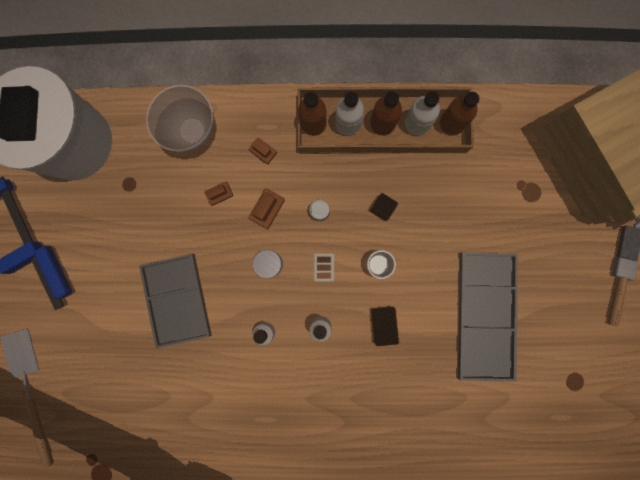

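The scene picture shows three handled blocks at about (397,248), (452,242) and (442,292). The top picture shows them at (267,209), (219,193) and (263,151). The one at (267,209) looks biggest, and I'll confirm that by fit and crop. The trays sit left at (175,300) and right at (488,317) in the top picture, with the narrow compartments at the far (upper) ends.

```bash
cat >> h.py <<'E'
from scipy.optimize import minimize
def cyl(r0,r1,z0,z1):
    a=np.linspace(0,2*np.pi,32,endpoint=False)
    return np.vstack([np.c_[r*np.cos(a),r*np.sin(a),0*a+z] for r,z in((r0,z0),(r1,z1))])
def box(x,y,z0,z1): return np.array([[i*x/2,j*y/2,k] for i in(-1,1) for j in(-1,1) for k in(z0,z1)],float)
M=dict(long_tray=[box(248,110,0,18)],short_tray=[box(167,110,0,18)],tall_bottle=[cyl(20,20,0,80),np.vstack([cyl(20,12,80,90)]),cyl(12,12,90,105)],
 jar=[cyl(26,26,0,40),cyl(27.5,27.5,40,55)],plain_block=[box(70,45,0,32)],tin=[cyl(20,20,0,35)],
 handled_block=[box(70,45,0,18),box(50,24,18,55)])
def draw(p,m,q,S=4):
    c,s=np.cos(q[2]),np.sin(q[2]); im=np.zeros((480*S,640*S),np.uint8)
    for b in m:
        X=b@np.array([[c,s,0],[-s,c,0],[0,0,1]])+[q[0],q[1],q[3] if len(q)>3 else 0]
        cv2.fillConvexPoly(im,cv2.convexHull(((proj(p,X)+.5)*S).astype(np.int32)),1)
    return im>0
def fit(obs,label,xy,yaws,scale=1,z=0,S=4):
    "obs: list of (picture, bool mask); returns iou,x,y,yaw"
    m=[b*scale for b in M[label]]
    up=[(p,cv2.resize(k.astype(np.float32),None,fx=S,fy=S,interpolation=cv2.INTER_LINEAR)>.5) for p,k in obs]
    def cost(q):
        t=0
        for p,k in up:
            d=draw(p,m,(*q[:2],q[2]/20,z),S); t+=(d&k).sum()/(d|k).sum()
        return -t/len(up)
    best=None
    for y in yaws:
        x0=np.array([*xy,y*20]); r=minimize(cost,x0,method="Nelder-Mead",options=dict(initial_simplex=x0+np.array([[0,0,0],[8,0,0],[0,8,0],[0,0,6]]),maxfev=90,xatol=.1,fatol=1e-4))
        if best is None or r.fun<best[0]: best=(r.fun,*r.x[:2],r.x[2]/20)
    return -best[0],best[1],best[2],best[3]
def mask_near(p,l,px):
    r=[(m["score"],m["pixels"]) for m in masks_of(p,l)]
    r=[(s,k,np.hypot(*(np.argwhere(k).mean(0)[::-1]-px))) for s,k in r if k.any()]
    r=[t for t in r if t[2]<20]
    return r and min(r,key=lambda t:t[2])
E
python3 - <<'E'
from h import *
g=dict(long_tray=(470,-322),short_tray=(510,293),tall_bottle=(455,5),jar=(578,102),plain_block=(460,-121),tin=(676,8),
 handled_block=(685,115),hb2=(802,128),hb3=(715,210))
P={n:get_image(n) for n in("scene","top")}
for n,xy in g.items():
    l="handled_block" if n[:2]=="hb" else n; h=np.ptp(np.vstack(M[l])[:,2])/2
    rnd=l in("tall_bottle","jar","tin"); O={}
    for c,p in P.items():
        k=mask_near(p,l,proj(p,[*xy,h])[0])
        if k: O[c]=(p,k[1])
    if not O: print(n,"none");continue
    ys=[0] if rnd else [0,.8,1.57,2.36]
    for sc in ([1,.7,.6,.8] if l=="handled_block" else [1]):
        for cs in [list(O)]+([[c] for c in O] if sc==1 else []):
            r=fit([O[c] for c in cs],l,xy,ys,sc); print(n,sc,cs,np.round(r,3))
p=P["scene"]["frame"]; cv2.imwrite("pics/crop.png",cv2.resize(cv2.cvtColor(p,4)[200:320,360:500],None,fx=5,fy=5,interpolation=2))
E
```

```text
long_tray 1 ['scene', 'top'] [   0.975  472.451 -322.297    3.107]
long_tray 1 ['scene'] [   0.98   471.372 -322.669    3.107]
long_tray 1 ['top'] [ 9.74000e-01  4.73006e+02 -3.21812e+02 -3.50000e-02]
short_tray 1 ['scene', 'top'] [9.72000e-01 5.03563e+02 2.97022e+02 2.21000e-01]
short_tray 1 ['scene'] [9.67000e-01 5.04326e+02 2.96511e+02 2.20000e-01]
short_tray 1 ['top'] [9.78000e-01 5.03939e+02 2.97174e+02 2.23000e-01]
tall_bottle 1 ['scene', 'top'] [8.84000e-01 4.54662e+02 5.29900e+00 3.26000e-01]
tall_bottle 1 ['scene'] [ 9.28000e-01  4.51921e+02  6.46100e+00 -9.90000e-02]
tall_bottle 1 ['top'] [8.50000e-01 4.54907e+02 5.71800e+00 5.80000e-02]
jar 1 ['scene', 'top'] [ 9.40000e-01  5.76048e+02  1.07713e+02 -6.30000e-02]
jar 1 ['scene'] [ 9.36000e-01  5.76075e+02  1.07883e+02 -6.40000e-02]
jar 1 ['top'] [ 9.43000e-01  5.76137e+02  1.07302e+02 -2.00000e-03]
plain_block 1 ['scene', 'top'] [ 8.89000e-01  4.53886e+02 -1.18502e+02  5.90000e-02]
plain_block 1 ['scene'] [ 9.11000e-01  4.52995e+02 -1.18550e+02  5.10000e-02]
plain_block 1 ['top'] [   0.874  455.657 -117.351    3.243]
tin 1 
[... 764 characters left out ...]
.40000e-01 7.90482e+02 1.36124e+02 2.46900e+00]
hb2 1 ['top'] [4.58000e-01 7.99912e+02 1.21773e+02 5.70000e-01]
hb2 0.7 ['scene', 'top'] [  0.9   805.227 123.801   0.899]
hb2 0.6 ['scene', 'top'] [8.05000e-01 8.06192e+02 1.25757e+02 9.26000e-01]
hb2 0.8 ['scene', 'top'] [7.06000e-01 8.03797e+02 1.23200e+02 7.57000e-01]
hb3 1 ['scene', 'top'] [4.82000e-01 7.12054e+02 2.15259e+02 2.33200e+00]
hb3 1 ['scene'] [4.92000e-01 7.09658e+02 2.17119e+02 2.34700e+00]
hb3 1 ['top'] [4.77000e-01 7.20362e+02 2.09047e+02 1.63700e+00]
hb3 0.7 ['scene', 'top'] [  0.917 718.517 211.704   2.035]
hb3 0.6 ['scene', 'top'] [  0.809 718.185 211.239   1.951]
hb3 0.8 ['scene', 'top'] [  0.732 717.657 212.852  -0.981]
```

View pics/crop.png

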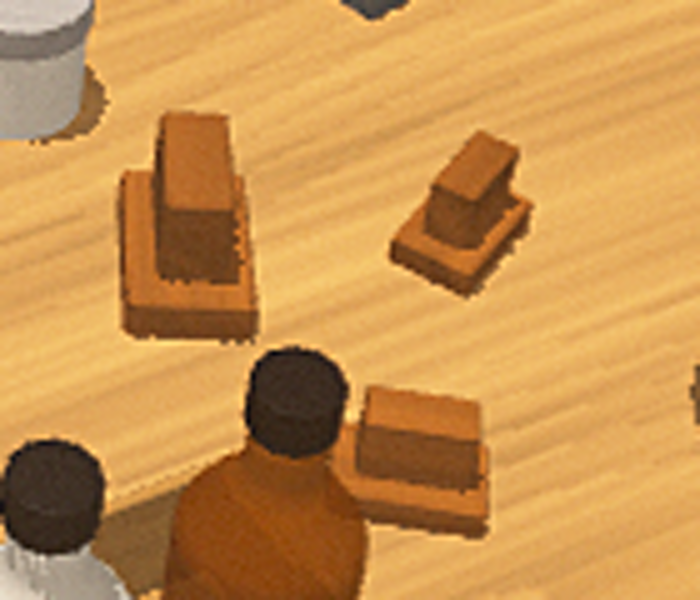

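The block at (397,248) in the scene picture is the right one: it fits at scale 1 with IoU 0.91 and has the tall handle. The ones at (452,242) and (442,292) fit at scale 0.7, so they are smaller look-alikes. The trays' narrow compartments are at their far (+x) ends.

```bash
cat > plan.py <<'E'
import sys,json
from h import *
def pose(): 
    s=get_state(); R=np.array(s["tcp_rot"]); return np.array(s["eef_pos"]),np.arctan2(R[1,1],R[0,1])
def plan(wps,start=None):
    "wps: (x,y,z,yaw of tool y rad or None); prints each shift cm (tool axes of the previous) and turn deg"
    p,y=start or pose(); print("at",p.round(1),round(y,3))
    for a,b,c,t in wps:
        t=y if t is None else t
        X=np.array([np.sin(y)*-1,np.cos(y),0]); Y=np.array([np.cos(y),np.sin(y),0])
        if np.dot(np.cross(X,Y),[0,0,-1])<0: X=-X
        d=np.array([a,b,c])-p
        print("->",(a,b,c),"shift",np.round([X@d/10,Y@d/10,-d[2]/10],2).tolist(),"turn",round(np.degrees(y-t),1))
        p,y=np.array([a,b,c],float),t
E
python3 - <<'E'
from plan import *
plan([(345,400,215,.2),(420,200,190,-.7),(455,5.5,170,-1.606),(455,5.5,60,None)])
s=get_state();print(np.array(s["tcp_rot"])[:,0])
E
```

```text
at [281.5 585.9 245.3] 1.123
-> (345, 400, 215) shift [-13.78, -14.01, 3.03] turn 52.9
-> (420, 200, 190) shift [-21.09, 3.38, 2.5] turn 51.6
-> (455, 5.5, 170) shift [-12.62, 15.21, 2.0] turn 51.9
-> (455, 5.5, 60) shift [0.0, 0.0, 11.0] turn 0.0
[-9.01408570e-01  4.32969499e-01 -5.60884883e-05]
```

Request:
{"op": "apply_moves", "data": {"commands": [[-2, -2, 0.5, 0, 0, 7, 0], [-4, -4, 1, 0, 0, 14, 0], [-6, -6, 1.5, 0, 0, 21, 0], [-8, -8, 2, 0, 0, 28, 0], [-10, -10, 2.3, 0, 0, 35, 0], [-12, -12, 2.6, 0, 0, 42, 0], [-13.8, -14, 3, 0, 0, 49, 0], [-13.8, -14, 3, 0, 0, 52.9, 0]], "grip_force": 40}}

```text
clock: 2.9
eef_pos: [347.4, 395.8, 215.1]
tcp_rot: [[-0.189, 0.982, 0.001], [0.982, 0.189, -0.002], [-0.002, 0.0, -1.0]]
wrist_force: [0.2, -0.2, -0.9]
opening: 1.0
finger_force: 0.0
```

Request:
{"op": "apply_moves", "data": {"commands": [[-3, 0.5, 0.5, 0, 0, 7, 0], [-6, 1, 1, 0, 0, 14, 0], [-9, 1.5, 1.5, 0, 0, 21, 0], [-12, 2, 2, 0, 0, 28, 0], [-15, 2.5, 2.3, 0, 0, 35, 0], [-18, 3, 2.5, 0, 0, 42, 0], [-21.1, 3.4, 2.5, 0, 0, 48, 0], [-21.1, 3.4, 2.5, 0, 0, 51.6, 0]]}}

```text
clock: 3.7
eef_pos: [422.1, 195.3, 190.6]
tcp_rot: [[0.653, 0.757, 0.001], [0.757, -0.653, -0.001], [-0.0, 0.001, -1.0]]
wrist_force: [0.7, 0.8, 0.5]
opening: 1.001
finger_force: 0.0
```

Request:
{"op": "apply_moves", "data": {"commands": [[-2, 2.4, 0.5, 0, 0, 7, 0], [-4, 4.8, 1, 0, 0, 14, 0], [-6, 7.2, 1.3, 0, 0, 21, 0], [-8, 9.6, 1.6, 0, 0, 28, 0], [-10, 12, 2, 0, 0, 35, 0], [-11.5, 14, 2, 0, 0, 42, 0], [-12.6, 15.2, 2, 0, 0, 48, 0], [-12.6, 15.2, 2, 0, 0, 51.9, 0]]}}

```text
clock: 4.5
eef_pos: [455.7, 2.7, 170.6]
tcp_rot: [[0.999, -0.044, 0.001], [-0.044, -0.999, -0.0], [0.001, 0.0, -1.0]]
wrist_force: [0.1, -0.6, -0.0]
opening: 1.001
finger_force: 0.0
```

```bash
python3 - <<'E'
from plan import *
p=get_image("wrist"); save(p,"w1")
k=mask_near(p,"tall_bottle",proj(p,[455,5.5,50])[0])
print(proj(p,[455,5.5,0]), k and (k[0],k[2],fit([(p,k[1])],"tall_bottle",(455,5.5),[0])))
plan([(455,5.5,60,-1.606)]); print(get_state()["clock"])
E
```

```text
[[314.08136497 227.57167986]] (0.9, np.float64(3.481062907279918), (np.float64(0.9454151603833133), np.float64(456.2734853276148), np.float64(4.582116278480676), np.float64(0.14517764889537443)))
at [455.5   5.1 170.5] -1.608
-> (455, 5.5, 60) shift [-0.05, -0.04, 11.05] turn -0.1
4.6
```

View pics/w1.png

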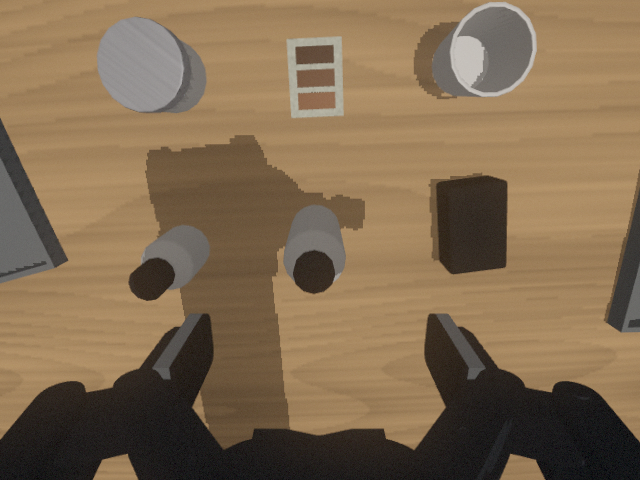

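The wrist picture shows the tall bottle at (315,240) between the fingers. The short bottle is at (170,265), the plain block at (472,225), and both are clear of the fingers. I'm going down and gripping.

Request:
{"op": "apply_moves", "data": {"commands": [[0.1, 0, 2, 0, 0, 0, 0], [0.1, 0, 4, 0, 0, 0, 0], [0.1, 0, 6, 0, 0, 0, 0], [0.1, 0, 8, 0, 0, 0, 0], [0.1, 0, 9.5, 0, 0, 0, 0], [0.1, 0, 10.5, 0, 0, 0, 0], [0.1, 0, 11, 0, 0, 0, 0], [0.1, 0, 11, 0, 0, 0, 0.2]], "grip_force": 40}}

```text
clock: 5.4
eef_pos: [456.2, 5.8, 60.1]
tcp_rot: [[0.999, -0.035, -0.001], [-0.035, -0.999, -0.0], [-0.001, 0.0, -1.0]]
wrist_force: [-0.4, 0.2, -1.3]
opening: 0.861
finger_force: 0.0
```

Request:
{"op": "apply_moves", "data": {"commands": [[0, 0, 0, 0, 0, 0, 0.3], [0, 0, 0, 0, 0, 0, 0.4], [0, 0, 0, 0, 0, 0, 0.5], [0, 0, 0, 0, 0, 0, 0.6], [0, 0, 0, 0, 0, 0, 0.8], [0, 0, 0, 0, 0, 0, 1], [0, 0, 0, 0, 0, 0, 1], [0, 0, 0, 0, 0, 0, 1]]}}

```text
clock: 6.2
eef_pos: [457.0, 5.6, 61.0]
tcp_rot: [[0.999, -0.036, 0.001], [-0.036, -0.999, 0.0], [0.001, -0.0, -1.0]]
wrist_force: [0.0, 0.1, 5.9]
opening: 0.456
finger_force: 40.6
```

```bash
python3 - <<'E'
from plan import *
plan([(455,5,145,-1.606),(505,-155,150,None),(561.2,-325.3,145,None),(561.2,-325.3,67,None)]); s=get_state();print(s["opening"],s["finger_force"],s["wrist_force"])
E
```

```text
at [457.    5.6  61. ] -1.607
-> (455, 5, 145) shift [-0.2, 0.06, -8.4] turn -0.0
-> (505, -155, 150) shift [5.56, 15.81, -0.5] turn 0.0
-> (561.2, -325.3, 145) shift [6.22, 16.82, 0.5] turn 0.0
-> (561.2, -325.3, 67) shift [0.0, 0.0, 7.8] turn 0.0
0.4558723429999693 40.627576424740255 [0.01955396 0.1433778  5.88600271]
```

Request:
{"op": "apply_moves", "data": {"commands": [[0, 0, -0.4, 0, 0, 0, 1], [0, 0, -1.4, 0, 0, 0, 1], [0, 0, -2.8, 0, 0, 0, 1], [0, 0, -4.4, 0, 0, 0, 1], [0, 0, -6, 0, 0, 0, 1], [0, 0, -7.4, 0, 0, 0, 1], [0, 0, -8.2, 0, 0, 0, 1], [0, 0, -8.4, 0, 0, 0, 1]]}}

```text
clock: 7.0
eef_pos: [456.8, 5.6, 145.4]
tcp_rot: [[0.999, -0.036, 0.002], [-0.036, -0.999, 0.001], [0.002, -0.001, -1.0]]
wrist_force: [0.2, -0.3, -0.4]
opening: 0.456
finger_force: 40.4
```

Request:
{"op": "apply_moves", "data": {"commands": [[0.2, 0.5, 0, 0, 0, 0, 1], [0.7, 2, 0, 0, 0, 0, 1], [1.6, 4.5, -0.1, 0, 0, 0, 1], [2.7, 7.5, -0.2, 0, 0, 0, 1], [3.8, 10.5, -0.3, 0, 0, 0, 1], [4.7, 13.2, -0.4, 0, 0, 0, 1], [5.2, 15, -0.5, 0, 0, 0, 1], [5.4, 15.8, -0.5, 0, 0, 0, 1]]}}

```text
clock: 7.8
eef_pos: [504.2, -157.0, 148.6]
tcp_rot: [[0.999, -0.039, -0.001], [-0.039, -0.999, -0.002], [-0.001, 0.002, -1.0]]
wrist_force: [0.2, -0.0, -1.3]
opening: 0.456
finger_force: 40.4
```

Request:
{"op": "apply_moves", "data": {"commands": [[0.2, 0.5, 0, 0, 0, 0, 1], [0.8, 2, 0, 0, 0, 0, 1], [1.8, 4.8, 0.1, 0, 0, 0, 1], [3, 8, 0.2, 0, 0, 0, 1], [4.2, 11.2, 0.3, 0, 0, 0, 1], [5.3, 14.3, 0.4, 0, 0, 0, 1], [6, 16.2, 0.5, 0, 0, 0, 1], [6.2, 16.8, 0.5, 0, 0, 0, 1]]}}

```text
clock: 8.6
eef_pos: [560.3, -325.7, 143.3]
tcp_rot: [[0.999, -0.037, -0.002], [-0.037, -0.999, -0.001], [-0.002, 0.001, -1.0]]
wrist_force: [-0.2, 0.7, -1.1]
opening: 0.452
finger_force: 40.6
```

```bash
python3 - <<'E'
from plan import *
p=get_image("wrist"); save(p,"w2")
k=mask_near(p,"long_tray",proj(p,[472,-322,9])[0]); print(k and k[0])
for n in["scene","top"]:
    q=get_image(n); k=mask_near(q,"tall_bottle",proj(q,[561,-325,130])[0]); print(n,k and (k[0],fit([(q,k[1])],"tall_bottle",(561,-325),[0],z=84)))
plan([(561.2,-325.3,67,-1.606)]); s=get_state();print(s["opening"],s["wrist_force"],s["clock"])
E
```

```text
[]
scene (0.97, (np.float64(0.9188670187229957), np.float64(557.8702441510441), np.float64(-324.96619147868716), np.float64(0.22366115231100442)))
top []
at [ 560.9 -322.4  144.3] -1.605
-> (561.2, -325.3, 67) shift [0.04, 0.29, 7.73] turn 0.1
0.4599359028871521 [-0.08742302  0.56020105 -0.71625091] 8.9
```

View pics/w2.png

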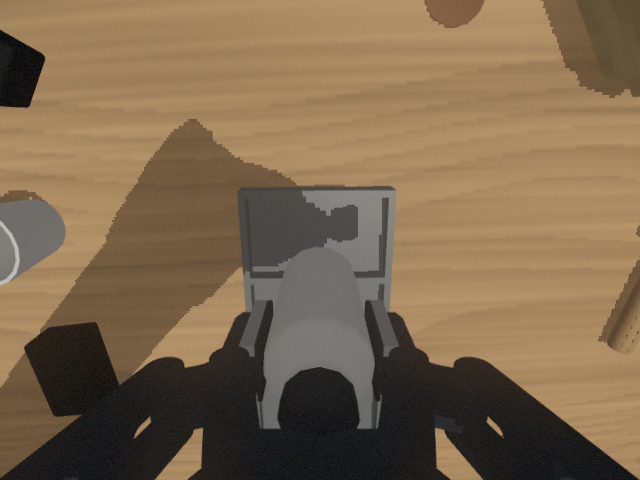

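The wrist picture shows the bottle upright in the fingers at (320,330). Behind it is the far tray compartment (rows 188–272) with a divider at row 275. I'll check this against the tray model before lowering.

```bash
python3 - <<'E'
from plan import *
p=get_image("wrist")
f=lambda x,z:(472.3-np.cos(.0345)*x, -322.2+np.sin(.0345)*x, z)
for x in(-124,-119,-59,-54,22,27): print(x,proj(p,f(x,18)).round())
print(proj(p,[561.2,-325.3,84]))
E
```

```text
-124 [[322. 193.]]
-119 [[322. 200.]]
-59 [[321. 280.]]
-54 [[321. 286.]]
22 [[321. 372.]]
27 [[321. 377.]]
[[322.53025032 276.88376235]]
```

Request:
{"op": "apply_moves", "data": {"commands": [[0.2, 0.1, 1.5, 0, 0, 0, 1], [0.3, 0.1, 3, 0, 0, 0, 1], [0.3, 0.1, 4.5, 0, 0, 0, 1], [0.3, 0.1, 5.8, 0, 0, 0, 1], [0.3, 0.1, 6.6, 0, 0, 0, 1], [0.3, 0.1, 7.1, 0, 0, 0, 1], [0.3, 0.1, 7.4, 0, 0, 0, 1], [0.3, 0.1, 7.5, 0, 0, 0, 1]]}}

```text
clock: 9.75
eef_pos: [563.6, -325.7, 69.3]
tcp_rot: [[0.999, -0.036, 0.0], [-0.036, -0.999, -0.0], [0.0, 0.0, -1.0]]
wrist_force: [-0.3, -0.2, -0.6]
opening: 0.455
finger_force: 40.6
```

Request:
{"op": "apply_moves", "data": {"commands": [[0, 0, 0.05, 0, 0, 0, 1], [0, 0, 0.1, 0, 0, 0, 1], [0, 0, 0.15, 0, 0, 0, 1], [0, 0, 0.2, 0, 0, 0, 1], [0, 0, 0.2, 0, 0, 0, 1], [0, 0, 0.2, 0, 0, 0, 1], [0, 0, 0.2, 0, 0, 0, 1], [0, 0, 0.2, 0, 0, 0, 1]]}}

```text
clock: 10.55
eef_pos: [563.6, -325.5, 67.3]
tcp_rot: [[0.999, -0.036, 0.0], [-0.036, -0.999, 0.0], [0.0, -0.0, -1.0]]
wrist_force: [-0.1, 0.2, -1.0]
opening: 0.452
finger_force: 40.6
```

Request:
{"op": "apply_moves", "data": {"commands": [[0, 0, 0.05, 0, 0, 0, 1], [0, 0, 0.1, 0, 0, 0, 1], [0, 0, 0.15, 0, 0, 0, 1], [0, 0, 0.2, 0, 0, 0, 1], [0, 0, 0.2, 0, 0, 0, 1], [0, 0, 0.2, 0, 0, 0, 1], [0, 0, 0.2, 0, 0, 0, 1], [0, 0, 0.2, 0, 0, 0, 1]]}}

```text
clock: 11.35
eef_pos: [563.7, -325.5, 66.2]
tcp_rot: [[0.999, -0.036, 0.001], [-0.036, -0.999, 0.0], [0.001, -0.0, -1.0]]
wrist_force: [-1.7, 1.1, 5.1]
opening: 0.453
finger_force: 41.2
```

Request:
{"op": "apply_moves", "data": {"commands": [[0, 0, 0, 0, 0, 0, 0.5], [0, 0, 0, 0, 0, 0, 0.45], [0, 0, 0, 0, 0, 0, 0.4], [0, 0, 0, 0, 0, 0, 0.35], [0, 0, 0, 0, 0, 0, 0.2], [0, 0, 0, 0, 0, 0, 0], [0, 0, 0, 0, 0, 0, 0], [0, 0, -0.5, 0, 0, 0, 0]]}}

```text
clock: 12.15
eef_pos: [563.1, -325.1, 69.8]
tcp_rot: [[0.999, -0.036, -0.001], [-0.036, -0.999, 0.001], [-0.001, -0.001, -1.0]]
wrist_force: [-0.4, -0.5, -0.9]
opening: 1.0
finger_force: 0.0
```

Request:
{"op": "apply_moves", "data": {"commands": [[0, 0, -1, 0, 0, 0, 0], [0, 0, -2.5, 0, 0, 0, 0], [0, 0, -4, 0, 0, 0, 0], [0, 0, -5.5, 0, 0, 0, 0], [0, 0, -7, 0, 0, 0, 0], [0, 0, -8.5, 0, 0, 0, 0], [0, 0, -9.5, 0, 0, 0, 0], [0, 0, -10, 0, 0, 0, 0]]}}

```text
clock: 12.95
eef_pos: [564.0, -325.8, 171.9]
tcp_rot: [[0.999, -0.036, 0.002], [-0.036, -0.999, -0.001], [0.002, 0.001, -1.0]]
wrist_force: [-0.0, -0.1, -0.5]
opening: 0.998
finger_force: 0.0
```

Request:
{"op": "apply_moves", "data": {"commands": [[0, -2, 0, 0, 0, 0, 0], [0, -5, 0, 0, 0, 0, 0], [0, -8.5, 0, 0, 0, 0, 0], [0, -12, 0, 0, 0, 0, 0], [0, -15.5, 0, 0, 0, 0, 0], [-0.1, -18.5, 0, 0, 0, 0, 0], [-0.2, -21, 0, 0, 0, 0, 0], [-0.2, -22, 0, 0, 0, 0, 0]]}}

```text
clock: 13.75
eef_pos: [569.4, -102.0, 169.9]
tcp_rot: [[1.0, -0.032, -0.001], [-0.032, -1.0, 0.002], [-0.001, -0.002, -1.0]]
wrist_force: [0.1, -0.3, 0.4]
opening: 0.999
finger_force: 0.0
```

Request:
{"op": "apply_moves", "data": {"commands": [[0, -2, 0, 0, 0, 0, 0], [0, -5, 0, 0, 0, 0, 0], [0, -8.5, 0, 0, 0, 0, 0], [0, -12, 0, 0, 0, 0, 0], [0, -15.5, 0, 0, 0, 0, 0], [-0.1, -18.5, 0, 0, 0, 0, 0], [-0.1, -20.5, 0, 0, 0, 0, 0], [-0.1, -21.3, 0, 0, 0, 0, 0]]}}

```text
clock: 14.55
eef_pos: [576.0, 109.1, 170.0]
tcp_rot: [[0.999, -0.033, -0.0], [-0.033, -0.999, 0.0], [-0.001, -0.0, -1.0]]
wrist_force: [0.6, 0.6, 0.3]
opening: 0.998
finger_force: 0.0
```

```bash
python3 - <<'E'
from plan import *
p=get_image("wrist"); q=get_image("scene")
for l,xy,z in [("jar",(576,108),0),("tall_bottle",(563,-325),5)]:
  for i in(p,q):
    k=mask_near(i,l,proj(i,[*xy,30])[0]); print(l,k and (k[0],np.round(fit([(i,k[1])],l,xy,[0],z=z),2)))
plan([(576,108,42,-1.606)]); s=get_state();print(s["opening"],s["wrist_force"],s["clock"])
E
```

```text
jar (0.91, array([9.4000e-01, 5.7669e+02, 1.0582e+02, 4.2000e-01]))
jar (0.55, array([9.6000e-01, 5.7476e+02, 1.0780e+02, 3.9000e-01]))
tall_bottle []
tall_bottle (0.57, array([ 9.6000e-01,  5.5975e+02, -3.2673e+02,  2.3000e-01]))
at [576.3 105.  170.4] -1.61
-> (576, 108, 42) shift [-0.04, -0.29, 12.84] turn -0.2
0.9969149138940555 [ 0.33406577 -0.04969849  0.02570886] 14.85
```

Request:
{"op": "apply_moves", "data": {"commands": [[0, 0, 2, 0, 0, 0, 0], [0, 0, 4.5, 0, 0, 0, 0], [0, 0, 7, 0, 0, 0, 0], [0, 0, 9.5, 0, 0, 0, 0], [0, 0, 11.3, 0, 0, 0, 0], [0, 0, 12.3, 0, 0, 0, 0], [0, 0, 12.9, 0, 0, 0, 0], [0, 0, 12.9, 0, 0, 0, 0.2]], "grip_force": 50}}

```text
clock: 15.65
eef_pos: [576.1, 106.7, 41.2]
tcp_rot: [[0.999, -0.037, -0.0], [-0.037, -0.999, -0.0], [-0.0, 0.0, -1.0]]
wrist_force: [-0.1, -0.1, -0.8]
opening: 0.855
finger_force: 0.0
```

Request:
{"op": "apply_moves", "data": {"commands": [[0, 0, 0, 0, 0, 0, 0.25], [0, 0, 0, 0, 0, 0, 0.3], [0, 0, 0, 0, 0, 0, 0.35], [0, 0, 0, 0, 0, 0, 0.4], [0, 0, 0, 0, 0, 0, 0.6], [0, 0, 0, 0, 0, 0, 1], [0, 0, 0, 0, 0, 0, 1], [0, 0, 0, 0, 0, 0, 1]]}}

```text
clock: 16.45
eef_pos: [577.0, 107.4, 42.6]
tcp_rot: [[0.999, -0.036, 0.002], [-0.036, -0.999, 0.001], [0.002, -0.001, -1.0]]
wrist_force: [-1.0, 0.1, 5.8]
opening: 0.626
finger_force: 52.5
```

Request:
{"op": "apply_moves", "data": {"commands": [[0, 0, -0.3, 0, 0, 0, 1], [0, 0, -1.2, 0, 0, 0, 1], [0, 0, -2.5, 0, 0, 0, 1], [0, 0, -4.2, 0, 0, 0, 1], [0, 0, -5.8, 0, 0, 0, 1], [0, 0, -7.2, 0, 0, 0, 1], [0, 0, -8.2, 0, 0, 0, 1], [0, 0, -8.5, 0, 0, 0, 1]]}}

```text
clock: 17.25
eef_pos: [576.8, 107.5, 128.0]
tcp_rot: [[0.999, -0.036, 0.002], [-0.036, -0.999, 0.001], [0.002, -0.001, -1.0]]
wrist_force: [-0.1, 0.2, -1.2]
opening: 0.627
finger_force: 52.6
```

```bash
python3 - <<'E'
from plan import *
p=get_image("wrist");save(p,"w3")
plan([(534,-110,150,-1.606),(490.5,-322.8,140,-1.606),(490.5,-322.8,50,None)]); s=get_state();print(s["opening"],s["wrist_force"],s["clock"])
E
```

```text
at [576.7 107.5 127.6] -1.607
-> (534, -110, 150) shift [-3.48, 21.89, -2.24] turn -0.0
-> (490.5, -322.8, 140) shift [-3.6, 21.42, 1.0] turn 0.0
-> (490.5, -322.8, 50) shift [0.0, 0.0, 9.0] turn 0.0
0.629000475682014 [ 0.33542851  0.53409858 -1.0036698 ] 17.3
```

View pics/w3.png

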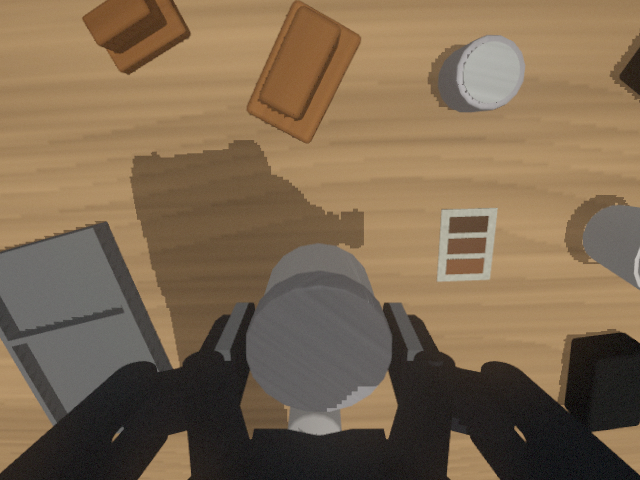

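The wrist picture shows the jar held level by its lid, at (320,330).

Request:
{"op": "apply_moves", "data": {"commands": [[-0.1, 0.6, -0.2, 0, 0, 0, 1], [-0.4, 2.5, -0.6, 0, 0, 0, 1], [-1, 6, -1.2, 0, 0, 0, 1], [-1.7, 10.5, -1.8, 0, 0, 0, 1], [-2.4, 15, -2.2, 0, 0, 0, 1], [-3, 19, -2.2, 0, 0, 0, 1], [-3.4, 21.3, -2.2, 0, 0, 0, 1], [-3.5, 21.9, -2.2, 0, 0, 0, 1]]}}

```text
clock: 18.1
eef_pos: [531.0, -116.0, 148.3]
tcp_rot: [[0.999, -0.044, -0.001], [-0.044, -0.999, -0.001], [-0.001, 0.001, -1.0]]
wrist_force: [-0.2, -0.3, -1.0]
opening: 0.626
finger_force: 52.7
```

Request:
{"op": "apply_moves", "data": {"commands": [[-0.1, 0.6, 0.1, 0, 0, 0, 1], [-0.4, 2.5, 0.3, 0, 0, 0, 1], [-1, 6, 0.5, 0, 0, 0, 1], [-1.8, 10.5, 0.8, 0, 0, 0, 1], [-2.6, 15, 1, 0, 0, 0, 1], [-3.2, 18.8, 1, 0, 0, 0, 1], [-3.6, 20.9, 1, 0, 0, 0, 1], [-3.7, 21.4, 1, 0, 0, 0, 1]]}}

```text
clock: 18.9
eef_pos: [487.4, -325.1, 138.0]
tcp_rot: [[0.999, -0.039, -0.001], [-0.039, -0.999, -0.001], [-0.001, 0.001, -1.0]]
wrist_force: [-1.0, 0.3, -1.2]
opening: 0.625
finger_force: 52.8
```

Request:
{"op": "apply_moves", "data": {"commands": [[0, 0, 0.4, 0, 0, 0, 1], [0, 0, 1.4, 0, 0, 0, 1], [0, 0, 2.9, 0, 0, 0, 1], [0, 0, 4.4, 0, 0, 0, 1], [0, 0, 5.6, 0, 0, 0, 1], [0, 0, 6.4, 0, 0, 0, 1], [0, 0, 6.8, 0, 0, 0, 1], [0, 0, 7, 0, 0, 0, 1]]}}

```text
clock: 19.7
eef_pos: [488.5, -322.9, 67.9]
tcp_rot: [[0.999, -0.036, -0.0], [-0.036, -0.999, -0.0], [-0.0, 0.0, -1.0]]
wrist_force: [-0.0, -0.7, -0.9]
opening: 0.628
finger_force: 52.8
```

```bash
python3 - <<'E'
from plan import *
p=get_image("scene"); k=mask_near(p,"jar",proj(p,[489,-323,50])[0]); print(k and (k[0],np.round(fit([(p,k[1])],"jar",(489,-323),[0],z=28),2)))
k=mask_near(p,"long_tray",proj(p,[472,-322,9])[0]); print(k and k[0])
save(dict(frame=cv2.resize(p["frame"][180:330,60:240],None,fx=4,fy=4)),"s3")
plan([(489.5,-322.8,50,-1.606)]); s=get_state();print(s["opening"],s["wrist_force"],s["clock"])
E
```

```text
[]
0.55
at [ 488.9 -323.1   68.7] -1.607
-> (489.5, -322.8, 50) shift [0.06, -0.03, 1.87] turn -0.0
0.6275389645767504 [-0.10151218  0.59078344 -1.83668441] 19.85
```

View pics/s3.png

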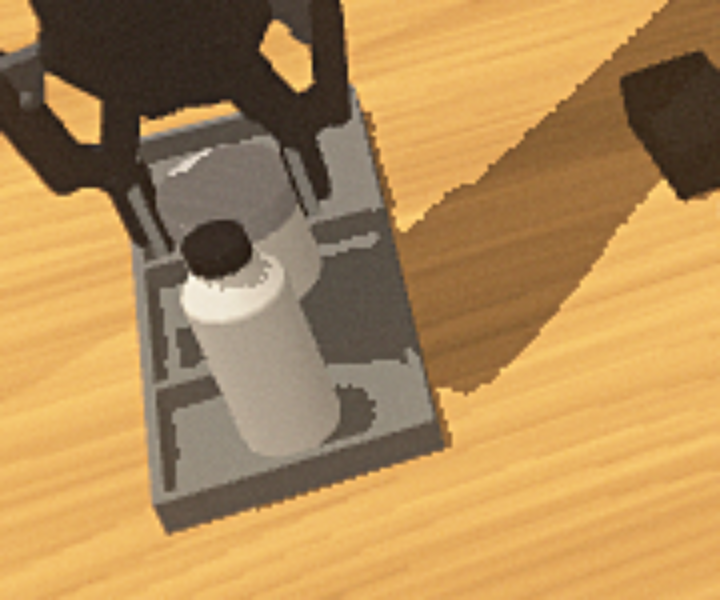

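The enlarged crop shows the bottle standing in the narrow compartment at (275,420). The jar hangs above the middle compartment at (250,220). I'm lowering it.

Request:
{"op": "apply_moves", "data": {"commands": [[0, 0, 0.4, 0, 0, 0, 1], [0, 0, 0.9, 0, 0, 0, 1], [0, 0, 1.3, 0, 0, 0, 1], [0, 0, 1.6, 0, 0, 0, 1], [0, 0, 1.8, 0, 0, 0, 1], [0, 0, 1.9, 0, 0, 0, 1], [0, 0, 1.95, 0, 0, 0, 1], [0, 0, 1.95, 0, 0, 0, 1]]}}

```text
clock: 20.65
eef_pos: [488.7, -322.9, 48.9]
tcp_rot: [[0.999, -0.036, 0.0], [-0.036, -0.999, -0.0], [0.0, 0.0, -1.0]]
wrist_force: [0.5, -0.2, -1.6]
opening: 0.625
finger_force: 52.8
```

Request:
{"op": "apply_moves", "data": {"commands": [[0, 0, 0.05, 0, 0, 0, 1], [0, 0, 0.08, 0, 0, 0, 1], [0, 0, 0.12, 0, 0, 0, 1], [0, 0, 0.15, 0, 0, 0, 1], [0, 0, 0.15, 0, 0, 0, 1], [0, 0, 0.15, 0, 0, 0, 1], [0, 0, 0.15, 0, 0, 0, 1], [0, 0, 0.15, 0, 0, 0, 1]]}}

```text
clock: 21.45
eef_pos: [488.6, -322.8, 47.6]
tcp_rot: [[0.999, -0.036, 0.0], [-0.036, -0.999, 0.0], [0.0, -0.0, -1.0]]
wrist_force: [-2.0, 0.7, 4.9]
opening: 0.627
finger_force: 52.9
```

Request:
{"op": "apply_moves", "data": {"commands": [[0, 0, 0, 0, 0, 0, 0.33], [0, 0, 0, 0, 0, 0, 0.28], [0, 0, 0, 0, 0, 0, 0.23], [0, 0, 0, 0, 0, 0, 0.15], [0, 0, 0, 0, 0, 0, 0], [0, 0, 0, 0, 0, 0, 0], [0, 0, -0.4, 0, 0, 0, 0], [0, 0, -1, 0, 0, 0, 0]]}}

```text
clock: 22.25
eef_pos: [488.4, -322.7, 57.4]
tcp_rot: [[0.999, -0.036, -0.0], [-0.036, -0.999, 0.0], [-0.001, -0.0, -1.0]]
wrist_force: [0.3, 0.0, 0.6]
opening: 1.001
finger_force: 0.0
```

Request:
{"op": "apply_moves", "data": {"commands": [[0, 0, -1, 0, 0, 0, 0], [0, 0, -2.5, 0, 0, 0, 0], [0, 0, -4, 0, 0, 0, 0], [0, 0, -5.5, 0, 0, 0, 0], [0, 0, -7, 0, 0, 0, 0], [0, 0, -8.5, 0, 0, 0, 0], [0, 0, -9.5, 0, 0, 0, 0], [0, 0, -10, 0, 0, 0, 0]]}}

```text
clock: 23.05
eef_pos: [489.1, -323.1, 158.7]
tcp_rot: [[0.999, -0.036, 0.002], [-0.036, -0.999, -0.0], [0.002, 0.0, -1.0]]
wrist_force: [-0.4, 0.4, 0.1]
opening: 1.0
finger_force: 0.0
```

Request:
{"op": "apply_moves", "data": {"commands": [[-0.3, -1.5, 0, 0, 0, 0, 0], [-1, -5, 0, 0, 0, -1, 0], [-1.7, -8.5, 0, 0, 0, -2, 0], [-2.5, -12, 0, 0, 0, -3, 0], [-3.2, -15.5, 0, 0, 0, -4, 0], [-3.8, -18.5, 0, 0, 0, -5, 0], [-4.2, -20.1, 0, 0, 0, -5.2, 0], [-4.2, -20.3, 0, 0, 0, -5.2, 0]]}}

```text
clock: 23.85
eef_pos: [453.4, -115.9, 157.0]
tcp_rot: [[0.998, 0.059, -0.001], [0.059, -0.998, 0.001], [-0.001, -0.001, -1.0]]
wrist_force: [-0.4, 0.1, 0.5]
opening: 0.995
finger_force: 0.0
```

```bash
python3 - <<'E'
from plan import *
p=get_image("wrist"); q=get_image("scene")
for l,xy,z,ys in [("plain_block",(454,-118),0,[0,.1]),("jar",(488.6,-323),5,[0])]:
  for i in(p,q):
    k=mask_near(i,l,proj(i,[*xy,30])[0]); print(l,k and (k[0],np.round(fit([(i,k[1])],l,xy,ys,z=z),3)))
plan([(454,-118.3,15,-1.516)]); s=get_state();print(s["opening"],s["wrist_force"],s["clock"])
E
```

```text
plain_block (0.6, array([ 9.33000e-01,  4.56030e+02, -1.19065e+02,  8.70000e-02]))
plain_block (0.81, array([ 9.31000e-01,  4.53844e+02, -1.18577e+02,  7.00000e-02]))
jar (0.58, array([ 9.82000e-01,  4.88741e+02, -3.24826e+02,  2.97000e-01]))
jar (0.62, array([ 4.76000e-01,  4.85498e+02, -3.23637e+02,  1.35000e-01]))
at [ 453.9 -119.9  157.3] -1.518
-> (454, -118.3, 15) shift [0.02, -0.16, 14.23] turn -0.1
1.0000015540017282 [-0.20737028  1.03570759 -0.33272616] 24.15
```

Request:
{"op": "apply_moves", "data": {"commands": [[0.1, 0, 2.5, 0, 0, -1, 0], [0.1, 0, 5, 0, 0, -1, 0], [0.1, 0, 7.5, 0, 0, -1, 0], [0.1, 0, 10, 0, 0, -1, 0], [0.1, 0, 12, 0, 0, -1, 0], [0.1, 0, 13.3, 0, 0, -1, 0], [0.1, 0, 14, 0, 0, -1, 0], [0.1, 0, 14, 0, 0, -1, 0.2]], "grip_force": 45}}

```text
clock: 24.95
eef_pos: [454.5, -118.8, 16.8]
tcp_rot: [[0.997, 0.072, -0.001], [0.072, -0.997, -0.0], [-0.001, 0.0, -1.0]]
wrist_force: [-0.1, 0.7, -1.0]
opening: 0.856
finger_force: 0.0
```

Request:
{"op": "apply_moves", "data": {"commands": [[0, 0, 0, 0, 0, 0, 0.3], [0, 0, 0, 0, 0, 0, 0.38], [0, 0, 0, 0, 0, 0, 0.45], [0, 0, 0, 0, 0, 0, 0.5], [0, 0, 0, 0, 0, 0, 0.7], [0, 0, 0, 0, 0, 0, 1], [0, 0, 0, 0, 0, 0, 1], [0, 0, 0, 0, 0, 0, 1]]}}

```text
clock: 25.75
eef_pos: [455.8, -118.4, 18.3]
tcp_rot: [[0.997, 0.072, 0.002], [0.072, -0.997, 0.0], [0.002, -0.0, -1.0]]
wrist_force: [-0.9, 0.6, 5.6]
opening: 0.519
finger_force: 46.2
```

Request:
{"op": "apply_moves", "data": {"commands": [[0, 0, -0.4, 0, 0, 0, 1], [0, 0, -1.4, 0, 0, 0, 1], [0, 0, -2.9, 0, 0, 0, 1], [0, 0, -4.6, 0, 0, 0, 1], [0, 0, -6.3, 0, 0, 0, 1], [0, 0, -7.8, 0, 0, 0, 1], [0, 0, -8.7, 0, 0, 0, 1], [0, 0, -9, 0, 0, 0, 1]]}}

```text
clock: 26.55
eef_pos: [455.5, -118.4, 108.5]
tcp_rot: [[0.997, 0.072, 0.002], [0.072, -0.997, 0.0], [0.002, -0.0, -1.0]]
wrist_force: [0.3, 0.6, -0.4]
opening: 0.52
finger_force: 45.8
```

```bash
python3 - <<'E'
from plan import *
p=get_image("wrist");save(p,"w4")
k=mask_near(p,"plain_block",proj(p,[454,-118,105])[0]);print(k and (k[0],np.round(fit([(p,k[1])],"plain_block",(454,-118),[0.07],z=90),3)))
plan([(399.5,-319.7,107,-1.606)]); s=get_state();print(s["opening"],s["wrist_force"],s["clock"])
E
```

```text
(0.71, array([ 9.39000e-01,  4.55510e+02, -1.19258e+02,  9.40000e-02]))
at [ 454.9 -118.3  107.5] -1.498
-> (399.5, -319.7, 107) shift [-6.99, 19.69, 0.05] turn 6.2
0.5139717134884118 [-0.64840902  0.11525898 -1.20698034] 26.65
```

View pics/w4.png

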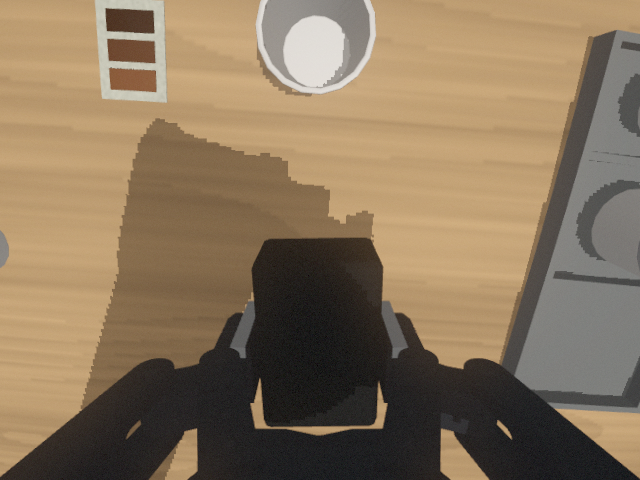

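The wrist picture shows the plain block held level and centred at (318,330). The long tray's empty wide compartment is at (580,340). I'm moving there.

Request:
{"op": "apply_moves", "data": {"commands": [[-0.2, 0.6, 0, 0, 0, 0.5, 1], [-0.8, 2.4, 0, 0, 0, 1.2, 1], [-2, 5.6, 0, 0, 0, 2.2, 1], [-3.3, 9.6, 0, 0, 0, 3.4, 1], [-4.7, 13.6, 0, 0, 0, 4.6, 1], [-5.9, 17.2, 0, 0, 0, 5.6, 1], [-6.6, 19.2, 0, 0, 0, 6.2, 1], [-6.8, 19.7, 0, 0, 0, 6.2, 1]]}}

```text
clock: 27.45
eef_pos: [399.0, -323.1, 106.8]
tcp_rot: [[0.999, -0.042, -0.002], [-0.042, -0.999, -0.002], [-0.002, 0.002, -1.0]]
wrist_force: [-0.7, 0.9, -1.2]
opening: 0.522
finger_force: 46.0
```

Request:
{"op": "apply_moves", "data": {"commands": [[0, 0, 0.4, 0, 0, 0, 1], [0, 0, 1.4, 0, 0, 0, 1], [0, 0, 2.6, 0, 0, 0, 1], [0, 0, 3.9, 0, 0, 0, 1], [0, 0, 5, 0, 0, 0, 1], [0, 0, 5.7, 0, 0, 0, 1], [0, 0, 6, 0, 0, 0, 1], [0, 0, 6, 0, 0, 0, 1]]}}

```text
clock: 28.25
eef_pos: [401.1, -319.7, 46.9]
tcp_rot: [[0.999, -0.036, -0.001], [-0.036, -0.999, 0.0], [-0.001, -0.0, -1.0]]
wrist_force: [-0.7, -0.1, -0.8]
opening: 0.516
finger_force: 46.0
```

```bash
python3 - <<'E'
from plan import *
p=get_image("scene"); k=mask_near(p,"plain_block",proj(p,[400,-320,40])[0]); print(k and (k[0],np.round(fit([(p,k[1])],"plain_block",(400,-320),[-.03],z=30),2)))
plan([(400.5,-319.7,24,-1.606)]); s=get_state();print(s["opening"],s["wrist_force"],s["clock"])
save(dict(frame=cv2.resize(p["frame"][150:330,60:240],None,fx=3.3,fy=3.3)),"s4")
E
```

```text
(0.63, array([ 7.9000e-01,  3.9888e+02, -3.2286e+02,  7.0000e-02]))
at [ 401.6 -320.1   47.6] -1.607
-> (400.5, -319.7, 24) shift [-0.11, -0.04, 2.36] turn -0.1
0.5202214417881098 [ 0.0376807   0.19174923 -1.6953203 ] 28.35
```

View pics/s4.png

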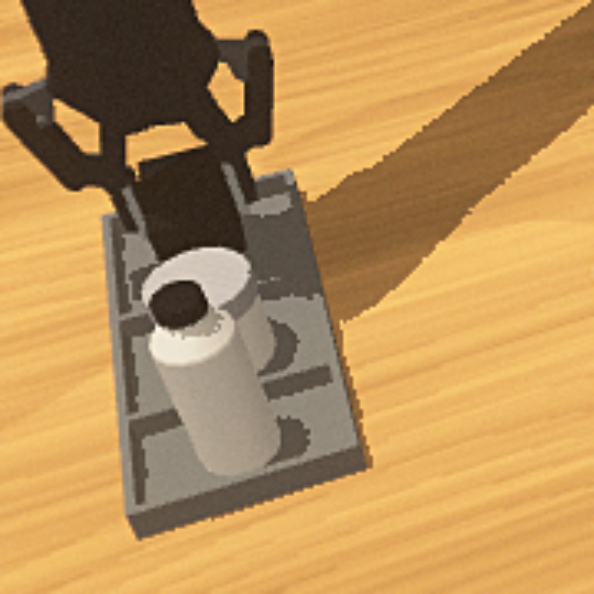

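The crop shows the bottle and jar standing in their compartments, and the block held over the wide one at (190,200). I'm lowering it.

Request:
{"op": "apply_moves", "data": {"commands": [[0, 0, 0.4, 0, 0, 0, 1], [0, 0, 0.9, 0, 0, 0, 1], [0, 0, 1.4, 0, 0, 0, 1], [0, 0, 1.8, 0, 0, 0, 1], [0, 0, 2.05, 0, 0, 0, 1], [0, 0, 2.2, 0, 0, 0, 1], [0, 0, 2.25, 0, 0, 0, 1], [0, 0, 2.25, 0, 0, 0, 1]]}}

```text
clock: 29.15
eef_pos: [401.3, -319.8, 24.8]
tcp_rot: [[0.999, -0.036, 0.0], [-0.036, -0.999, -0.0], [0.0, 0.0, -1.0]]
wrist_force: [1.2, 0.1, -1.8]
opening: 0.525
finger_force: 46.0
```

Request:
{"op": "apply_moves", "data": {"commands": [[0, 0, 0.05, 0, 0, 0, 1], [0, 0, 0.08, 0, 0, 0, 1], [0, 0, 0.12, 0, 0, 0, 1], [0, 0, 0.15, 0, 0, 0, 1], [0, 0, 0.17, 0, 0, 0, 1], [0, 0, 0.17, 0, 0, 0, 1], [0, 0, 0.17, 0, 0, 0, 1], [0, 0, 0.17, 0, 0, 0, 1]]}}

```text
clock: 29.95
eef_pos: [401.4, -319.8, 23.3]
tcp_rot: [[0.999, -0.036, 0.0], [-0.036, -0.999, 0.0], [0.0, -0.0, -1.0]]
wrist_force: [-1.5, 1.3, 4.4]
opening: 0.517
finger_force: 46.5
```

Request:
{"op": "apply_moves", "data": {"commands": [[0, 0, 0, 0, 0, 0, 0.43], [0, 0, 0, 0, 0, 0, 0.38], [0, 0, 0, 0, 0, 0, 0.34], [0, 0, 0, 0, 0, 0, 0.32], [0, 0, 0, 0, 0, 0, 0.32], [0, 0, -0.5, 0, 0, 0, 0.32], [0, 0, -1.5, 0, 0, 0, 0.32], [0, 0, -2.8, 0, 0, 0, 0.32]]}}

```text
clock: 30.75
eef_pos: [401.1, -319.8, 51.9]
tcp_rot: [[0.999, -0.036, -0.001], [-0.036, -0.999, 0.0], [-0.001, -0.0, -1.0]]
wrist_force: [0.5, -0.7, -0.0]
opening: 0.683
finger_force: 0.0
```

Request:
{"op": "apply_moves", "data": {"commands": [[0, 0, -1, 0, 0, 0, 0.1], [0, 0, -2.5, 0, 0, 0, 0], [0, 0, -4, 0, 0, 0, 0], [0, 0, -5.5, 0, 0, 0, 0], [0, 0, -7, 0, 0, 0, 0], [0, 0, -8.5, 0, 0, 0, 0], [0, 0, -9.8, 0, 0, 0, 0], [0, 0, -10.5, 0, 0, 0, 0]]}}

```text
clock: 31.55
eef_pos: [401.9, -320.1, 157.7]
tcp_rot: [[0.999, -0.036, 0.002], [-0.036, -0.999, -0.0], [0.002, 0.0, -1.0]]
wrist_force: [0.2, 0.5, -0.5]
opening: 0.999
finger_force: 0.0
```

Request:
{"op": "apply_moves", "data": {"commands": [[0.8, -1, 0, 0, 0, 0, 0], [2.4, -3, 0, 0, 0, 0, 0], [4.6, -5.8, 0, 0, 0, 0, 0], [6.8, -8.6, 0, 0, 0, 0, 0], [9, -11.4, 0, 0, 0, 0, 0], [11.2, -14.2, 0, 0, 0, 0, 0], [12.8, -16.2, 0, 0, 0, 0, 0], [13.4, -16.9, 0, 0, 0, 0, 0]]}}

```text
clock: 32.35
eef_pos: [542.8, -151.2, 154.9]
tcp_rot: [[1.0, -0.03, -0.002], [-0.03, -1.0, 0.001], [-0.002, -0.001, -1.0]]
wrist_force: [0.2, -0.2, 0.3]
opening: 0.999
finger_force: 0.0
```

Request:
{"op": "apply_moves", "data": {"commands": [[0.8, -1, 0, 0, 0, -2, 0], [2.4, -3, 0, 0, 0, -4, 0], [4.6, -5.8, 0, 0, 0, -6, 0], [6.8, -8.6, 0, 0, 0, -8, 0], [9, -11.4, 0, 0, 0, -10, 0], [11.2, -14.2, 0, 0, 0, -12, 0], [12.8, -16.2, 0, 0, 0, -14, 0], [13.4, -16.9, 0, 0, 0, -14.7, 0]]}}

```text
clock: 33.15
eef_pos: [682.8, 12.7, 155.3]
tcp_rot: [[0.974, 0.225, -0.0], [0.225, -0.974, 0.002], [0.0, -0.002, -1.0]]
wrist_force: [0.5, 0.2, -0.5]
opening: 1.001
finger_force: 0.0
```

```bash
python3 - <<'E'
from plan import *
p=get_image("wrist"); q=get_image("scene")
for l,xy,z,ys in [("tin",(682.5,8.4),0,[0]),("plain_block",(401,-320),5,[0])]:
  for i in(p,q):
    k=mask_near(i,l,proj(i,[*xy,20])[0]); print(l,k and (k[0],np.round(fit([(i,k[1])],l,xy,ys,z=z),3)))
plan([(682.5,8.4,18,-1.35)]); s=get_state();print(s["opening"],s["wrist_force"],s["clock"])
c=np.hstack([cv2.resize(q["frame"][150:330,60:240],None,fx=2.2,fy=2.2),cv2.resize(p["frame"],(396,396))])
save(dict(frame=c),"s5")
E
```

```text
tin (0.85, array([9.55000e-01, 6.82303e+02, 7.20100e+00, 1.67000e-01]))
tin (0.66, array([8.67000e-01, 6.78984e+02, 8.46100e+00, 4.27000e-01]))
plain_block []
plain_block (0.94, array([ 6.03000e-01,  3.95493e+02, -3.20762e+02,  1.40000e-02]))
at [680.5   6.  156.4] -1.353
-> (682.5, 8.4, 18) shift [0.24, -0.19, 13.84] turn -0.2
1.0028817466057103 [ 0.12726443  0.03478442 -0.01225695] 33.45
```

View pics/s5.png

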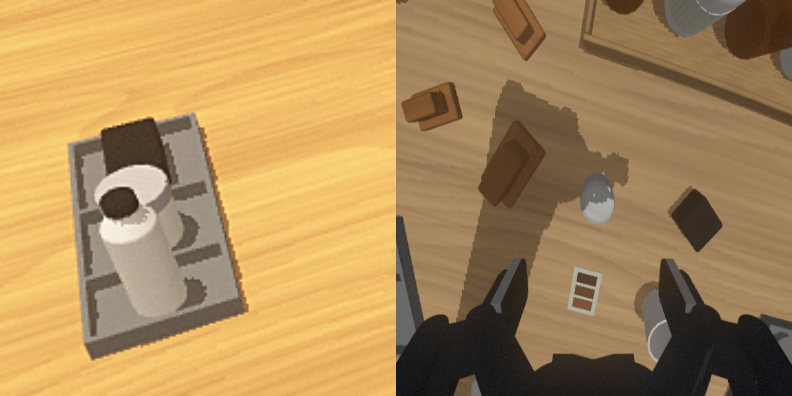

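The left half shows the bottle, jar and flat block in their long-tray compartments. The right half is the wrist view, with the tin at (598,200) and nothing near the fingers.

Request:
{"op": "apply_moves", "data": {"commands": [[0, 0, 2.5, 0, 0, 0, 0], [0, 0, 5, 0, 0, 0, 0], [0, 0, 7.5, 0, 0, 0, 0], [0, 0, 10, 0, 0, 0, 0], [0, 0, 12, 0, 0, 0, 0], [0, 0, 13.2, 0, 0, 0, 0], [0, 0, 13.8, 0, 0, 0, 0], [0, 0, 13.8, 0, 0, 0, 0.2]], "grip_force": 45}}

```text
clock: 34.25
eef_pos: [681.0, 7.8, 18.0]
tcp_rot: [[0.976, 0.218, -0.0], [0.218, -0.976, -0.0], [-0.0, 0.0, -1.0]]
wrist_force: [0.0, -1.1, -0.5]
opening: 0.86
finger_force: 0.0
```

Request:
{"op": "apply_moves", "data": {"commands": [[0, 0, 0, 0, 0, 0, 0.3], [0, 0, 0, 0, 0, 0, 0.4], [0, 0, 0, 0, 0, 0, 0.48], [0, 0, 0, 0, 0, 0, 0.55], [0, 0, 0, 0, 0, 0, 0.7], [0, 0, 0, 0, 0, 0, 1], [0, 0, 0, 0, 0, 0, 1], [0, 0, 0, 0, 0, 0, 1]]}}

```text
clock: 35.05
eef_pos: [682.0, 8.5, 19.2]
tcp_rot: [[0.976, 0.219, 0.002], [0.219, -0.976, 0.0], [0.002, -0.0, -1.0]]
wrist_force: [-1.3, -0.1, 6.0]
opening: 0.454
finger_force: 44.8
```

Request:
{"op": "apply_moves", "data": {"commands": [[0, 0, -0.4, 0, 0, 0, 1], [0, 0, -1.6, 0, 0, 0, 1], [0, 0, -3.3, 0, 0, 0, 1], [0, 0, -5.3, 0, 0, 0, 1], [0, 0, -7.3, 0, 0, 0, 1], [0, 0, -9.1, 0, 0, 0, 1], [0, 0, -10.5, 0, 0, 0, 1], [0, 0, -11, 0, 0, 0, 1]]}}

```text
clock: 35.85
eef_pos: [682.3, 8.3, 130.7]
tcp_rot: [[0.976, 0.219, 0.003], [0.219, -0.976, 0.0], [0.003, 0.0, -1.0]]
wrist_force: [0.3, -0.6, -1.0]
opening: 0.455
finger_force: 45.3
```

```bash
python3 - <<'E'
from plan import *
p=get_image("wrist")
k=mask_near(p,"tin",proj(p,[682,8,127])[0]);print(k and (k[0],np.round(fit([(p,k[1])],"tin",(682,8),[0],z=110),3)))
plan([(616,158,132,-1.35),(552,308,130,None),(552,308,24,None)]); s=get_state();print(s["opening"],s["wrist_force"],s["clock"])
E
```

```text
[]
at [681.7   8.4 129.1] -1.35
-> (616, 158, 132) shift [-3.13, -16.03, -0.29] turn -0.0
-> (552, 308, 130) shift [-2.96, -16.04, 0.2] turn 0.0
-> (552, 308, 24) shift [0.0, 0.0, 10.6] turn 0.0
0.4566529901967742 [-0.26570172 -0.52595913 -0.90526626] 35.95
```

Request:
{"op": "apply_moves", "data": {"commands": [[-0.1, -0.5, -0.1, 0, 0, 0, 1], [-0.4, -2, -0.2, 0, 0, 0, 1], [-0.9, -4.6, -0.3, 0, 0, 0, 1], [-1.5, -7.6, -0.3, 0, 0, 0, 1], [-2.1, -10.6, -0.3, 0, 0, 0, 1], [-2.6, -13.3, -0.3, 0, 0, 0, 1], [-3, -15.4, -0.3, 0, 0, 0, 1], [-3.1, -16, -0.3, 0, 0, 0, 1]]}}

```text
clock: 36.75
eef_pos: [613.5, 162.9, 130.2]
tcp_rot: [[0.974, 0.225, -0.003], [0.225, -0.974, 0.002], [-0.002, -0.002, -1.0]]
wrist_force: [-0.6, 0.7, -1.8]
opening: 0.453
finger_force: 45.4
```

Request:
{"op": "apply_moves", "data": {"commands": [[-0.1, -0.5, 0, 0, 0, 0, 1], [-0.4, -2, 0, 0, 0, 0, 1], [-0.9, -4.6, 0.1, 0, 0, 0, 1], [-1.5, -7.6, 0.2, 0, 0, 0, 1], [-2, -10.6, 0.2, 0, 0, 0, 1], [-2.5, -13.3, 0.2, 0, 0, 0, 1], [-2.9, -15.4, 0.2, 0, 0, 0, 1], [-3, -16, 0.2, 0, 0, 0, 1]]}}

```text
clock: 37.55
eef_pos: [550.1, 310.4, 128.9]
tcp_rot: [[0.975, 0.222, -0.001], [0.222, -0.975, 0.001], [-0.001, -0.001, -1.0]]
wrist_force: [0.3, 0.5, -0.8]
opening: 0.453
finger_force: 45.4
```

Request:
{"op": "apply_moves", "data": {"commands": [[0, 0, 0.5, 0, 0, 0, 1], [0, 0, 1.8, 0, 0, 0, 1], [0, 0, 3.4, 0, 0, 0, 1], [0, 0, 5, 0, 0, 0, 1], [0, 0, 6.4, 0, 0, 0, 1], [0, 0, 7.4, 0, 0, 0, 1], [0, 0, 7.9, 0, 0, 0, 1], [0, 0, 8, 0, 0, 0, 1]]}}

```text
clock: 38.35
eef_pos: [551.5, 307.0, 48.3]
tcp_rot: [[0.976, 0.219, -0.001], [0.219, -0.976, -0.001], [-0.001, 0.001, -1.0]]
wrist_force: [-0.1, 0.2, -1.0]
opening: 0.454
finger_force: 45.4
```

```bash
python3 - <<'E'
from plan import *
p=get_image("scene"); w_=get_image("wrist")
k=mask_near(p,"short_tray",proj(p,[504,297,9])[0]); print(k and k[0])
c=np.hstack([cv2.resize(p["frame"][110:220,365:475],(396,396)),cv2.resize(w_["frame"],(396,396))])
save(dict(frame=c),"s6")
plan([(552,308,25,-1.35)]); s=get_state();print(s["opening"],s["wrist_force"],s["clock"])
E
```

```text
0.64
at [552.2 307.6  49.8] -1.35
-> (552, 308, 25) shift [-0.01, -0.05, 2.48] turn -0.0
0.4563953630881217 [ 0.19721915 -0.39367855 -0.93096541] 38.5
```

View pics/s6.png

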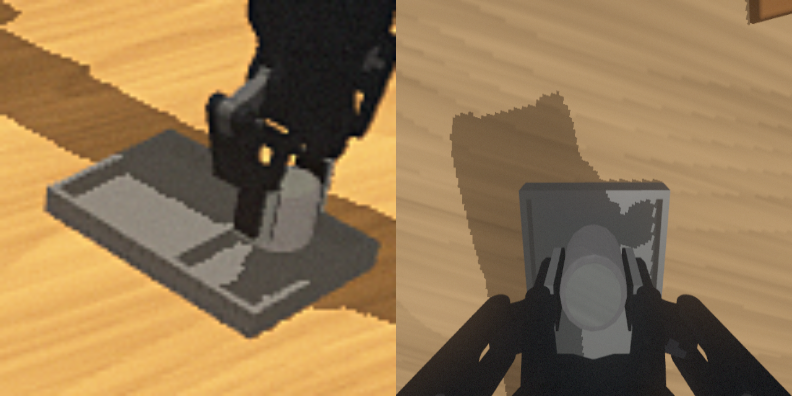

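The tin is above the narrow compartment: at (285,220) in the scene crop, and centred between the side walls in the wrist view. I'm lowering it.

Request:
{"op": "apply_moves", "data": {"commands": [[0, 0, 0.4, 0, 0, 0, 1], [0, 0, 0.9, 0, 0, 0, 1], [0, 0, 1.4, 0, 0, 0, 1], [0, 0, 1.8, 0, 0, 0, 1], [0, 0, 2.1, 0, 0, 0, 1], [0, 0, 2.25, 0, 0, 0, 1], [0, 0, 2.3, 0, 0, 0, 1], [0, 0, 2.3, 0, 0, 0, 1]]}}

```text
clock: 39.3
eef_pos: [551.8, 307.3, 26.2]
tcp_rot: [[0.976, 0.219, 0.0], [0.219, -0.976, 0.0], [0.0, -0.0, -1.0]]
wrist_force: [0.0, 0.4, -1.4]
opening: 0.446
finger_force: 45.4
```

Request:
{"op": "apply_moves", "data": {"commands": [[0, 0, 0.05, 0, 0, 0, 1], [0, 0, 0.08, 0, 0, 0, 1], [0, 0, 0.12, 0, 0, 0, 1], [0, 0, 0.15, 0, 0, 0, 1], [0, 0, 0.17, 0, 0, 0, 1], [0, 0, 0.17, 0, 0, 0, 1], [0, 0, 0.17, 0, 0, 0, 1], [0, 0, 0.17, 0, 0, 0, 1]]}}

```text
clock: 40.1
eef_pos: [551.7, 307.3, 24.5]
tcp_rot: [[0.976, 0.219, 0.0], [0.219, -0.976, 0.0], [0.0, -0.0, -1.0]]
wrist_force: [0.5, -0.7, -1.6]
opening: 0.45
finger_force: 45.4
```

Request:
{"op": "apply_moves", "data": {"commands": [[0, 0, 0.03, 0, 0, 0, 1], [0, 0, 0.06, 0, 0, 0, 1], [0, 0, 0.09, 0, 0, 0, 1], [0, 0, 0.1, 0, 0, 0, 1], [0, 0, 0.1, 0, 0, 0, 1], [0, 0, 0.1, 0, 0, 0, 1], [0, 0, 0.1, 0, 0, 0, 1], [0, 0, 0.1, 0, 0, 0, 1]]}}

```text
clock: 40.9
eef_pos: [551.7, 307.3, 24.2]
tcp_rot: [[0.976, 0.219, -0.0], [0.219, -0.976, 0.0], [0.0, -0.0, -1.0]]
wrist_force: [-3.1, -0.3, 5.0]
opening: 0.452
finger_force: 45.6
```

Request:
{"op": "apply_moves", "data": {"commands": [[0, 0, 0, 0, 0, 0, 0.5], [0, 0, 0, 0, 0, 0, 0.45], [0, 0, 0, 0, 0, 0, 0.4], [0, 0, 0, 0, 0, 0, 0.35], [0, 0, 0, 0, 0, 0, 0.33], [0, 0, -0.4, 0, 0, 0, 0.33], [0, 0, -1.5, 0, 0, 0, 0.33], [0, 0, -2.8, 0, 0, 0, 0.33]]}}

```text
clock: 41.7
eef_pos: [551.7, 307.1, 52.3]
tcp_rot: [[0.976, 0.219, -0.0], [0.219, -0.976, -0.0], [-0.0, 0.0, -1.0]]
wrist_force: [0.5, -0.3, -0.2]
opening: 0.672
finger_force: 0.0
```

Request:
{"op": "apply_moves", "data": {"commands": [[0, 0, -1, 0, 0, 0, 0.1], [0, 0, -2.5, 0, 0, 0, 0], [0, 0, -4, 0, 0, 0, 0], [0, 0, -5.5, 0, 0, 0, 0], [0, 0, -7, 0, 0, 0, 0], [0, 0, -8.5, 0, 0, 0, 0], [0, 0, -9.8, 0, 0, 0, 0], [0, 0, -10.5, 0, 0, 0, 0]]}}

```text
clock: 42.5
eef_pos: [552.3, 307.5, 158.3]
tcp_rot: [[0.976, 0.219, 0.002], [0.219, -0.976, 0.001], [0.002, -0.001, -1.0]]
wrist_force: [-0.6, -0.5, 0.6]
opening: 1.001
finger_force: 0.0
```

Request:
{"op": "apply_moves", "data": {"commands": [[0.5, 1.2, 0, 0, 0, 6, 0], [1.5, 3.8, 0, 0, 0, 12, 0], [3, 7.4, 0, 0, 0, 18, 0], [4.6, 11.2, 0, 0, 0, 24, 0], [6.2, 15, 0, 0, 0, 30, 0], [7.6, 18.6, 0, 0, 0, 36, 0], [8.6, 21, 0, 0, 0, 41, 0], [8.9, 21.8, 0, 0, 0, 42.2, 0]]}}

```text
clock: 43.3
eef_pos: [687.3, 109.5, 156.2]
tcp_rot: [[0.867, -0.499, 0.0], [-0.499, -0.867, -0.003], [0.002, 0.002, -1.0]]
wrist_force: [-0.5, -0.3, 0.6]
opening: 1.001
finger_force: 0.0
```

```bash
python3 - <<'E'
from plan import *
p=get_image("wrist"); q=get_image("scene")
for l,xy,z,ys in [("handled_block",(685.6,114.4),0,[-.52]),("tin",(552,308),5,[0])]:
  for i in(p,q):
    k=mask_near(i,l,proj(i,[*xy,20])[0]); print(l,k and (k[0],np.round(fit([(i,k[1])],l,xy,ys,z=z),3)))
plan([(685.5,114.4,37,-2.09)]); s=get_state();print(s["opening"],s["joint_positions"],s["clock"])
c=np.hstack([cv2.resize(q["frame"][110:220,365:475],(396,396)),cv2.resize(p["frame"],(396,396))])
save(dict(frame=c),"s7")
E
```

```text
handled_block (0.82, array([ 9.48000e-01,  6.87037e+02,  1.12793e+02, -5.10000e-01]))
handled_block (0.89, array([ 9.39000e-01,  6.85186e+02,  1.14425e+02, -5.21000e-01]))
tin []
tin (0.63, array([3.87000e-01, 5.52321e+02, 3.09644e+02, 2.80000e-01]))
at [685.5 116.8 156.3] -2.083
-> (685.5, 114.4, 37) shift [0.12, 0.21, 11.93] turn 0.4
1.0000543493223981 [-0.6863144   0.53771758  0.6799839   1.45594523 -0.34566738  1.2698861
 -2.05532709] 43.6
```

View pics/s7.png

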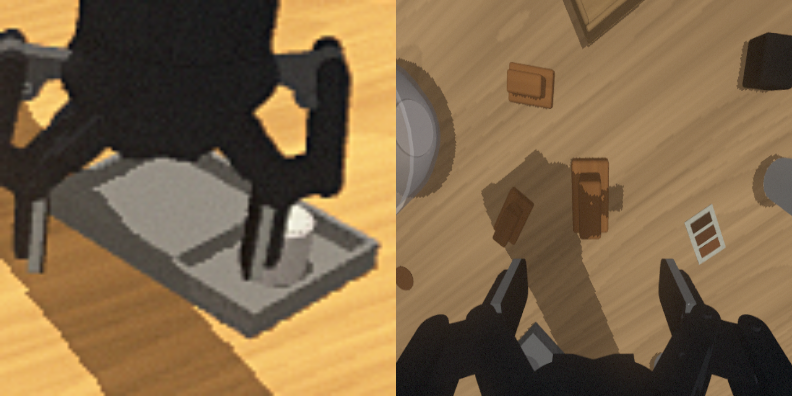

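The tin stands in the short tray's narrow compartment at (295,245) in the left half. In the wrist view the handled block is at (590,197), lined up with the fingers. The small one at (513,215) is about 70 mm off, so I'm going down half-closed to stay clear of it.

Request:
{"op": "apply_moves", "data": {"commands": [[0, 0, 2, 0, 0, 0, 0.3], [0, 0, 4.2, 0, 0, 0, 0.35], [0, 0, 6.4, 0, 0, 0, 0.35], [0, 0, 8.6, 0, 0, 0, 0.35], [0, 0, 10.3, 0, 0, 0, 0.35], [0, 0, 11.4, 0, 0, 0, 0.35], [0, 0, 11.9, 0, 0, 0, 0.35], [0, 0, 11.9, 0, 0, 0, 0.35]], "grip_force": 45}}

```text
clock: 44.4
eef_pos: [686.1, 114.3, 37.2]
tcp_rot: [[0.87, -0.493, -0.0], [-0.493, -0.87, -0.0], [-0.0, 0.0, -1.0]]
wrist_force: [-0.6, -0.2, 0.8]
opening: 0.65
finger_force: 0.0
```

Request:
{"op": "apply_moves", "data": {"commands": [[0, 0, 0, 0, 0, 0, 0.45], [0, 0, 0, 0, 0, 0, 0.55], [0, 0, 0, 0, 0, 0, 0.62], [0, 0, 0, 0, 0, 0, 0.68], [0, 0, 0, 0, 0, 0, 0.75], [0, 0, 0, 0, 0, 0, 1], [0, 0, 0, 0, 0, 0, 1], [0, 0, 0, 0, 0, 0, 1]]}}

```text
clock: 45.2
eef_pos: [686.7, 114.1, 38.0]
tcp_rot: [[0.87, -0.493, 0.001], [-0.493, -0.87, 0.0], [0.001, -0.001, -1.0]]
wrist_force: [-0.2, 0.5, 3.6]
opening: 0.275
finger_force: 45.3
```

Request:
{"op": "apply_moves", "data": {"commands": [[0, 0, -0.4, 0, 0, 0, 1], [0, 0, -1.4, 0, 0, 0, 1], [0, 0, -2.9, 0, 0, 0, 1], [0, 0, -4.6, 0, 0, 0, 1], [0, 0, -6.3, 0, 0, 0, 1], [0, 0, -7.8, 0, 0, 0, 1], [0, 0, -8.7, 0, 0, 0, 1], [0, 0, -9, 0, 0, 0, 1]]}}

```text
clock: 46.0
eef_pos: [687.0, 114.1, 129.3]
tcp_rot: [[0.87, -0.493, 0.002], [-0.493, -0.87, 0.001], [0.002, -0.002, -1.0]]
wrist_force: [0.5, 0.7, -0.7]
opening: 0.271
finger_force: 44.8
```

```bash
python3 - <<'E'
from plan import *
p=get_image("wrist")
k=mask_near(p,"handled_block",proj(p,[686,114,110])[0]);print(k and (k[0],np.round(fit([(p,k[1])],"handled_block",(686,114),[-.51],z=90),3)))
save(p,"w8")
plan([(580,203,140,-1.72),(473,290,135,-1.35),(473,290,45,None)]); s=get_state();print(s["opening"],s["wrist_force"],s["clock"])
E
```

```text
(0.69, array([ 8.45000e-01,  6.87044e+02,  1.13530e+02, -5.11000e-01]))
at [686.4 114.1 127.9] -2.087
-> (580, 203, 140) shift [-13.64, -2.48, -1.21] turn -21.0
-> (473, 290, 135) shift [-11.87, -7.01, 0.5] turn -21.2
-> (473, 290, 45) shift [0.0, 0.0, 9.0] turn 0.0
0.274899297925101 [ 0.0220695   0.08967333 -0.7370575 ] 46.1
```

View pics/w8.png

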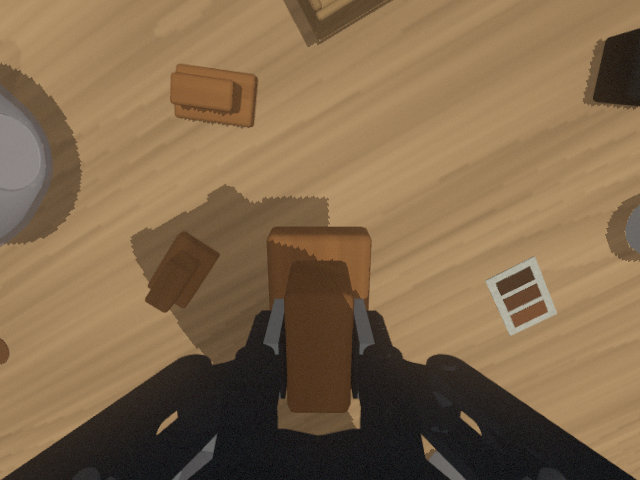

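The wrist picture shows the handled block held level by its handle at (320,330), square to the pads. I'm moving to the wide compartment.

Request:
{"op": "apply_moves", "data": {"commands": [[-0.5, -0.1, -0.2, 0, 0, -1.5, 1], [-2, -0.4, -0.6, 0, 0, -4, 1], [-4.2, -0.8, -1.2, 0, 0, -7.5, 1], [-6.8, -1.2, -1.2, 0, 0, -11, 1], [-9.4, -1.7, -1.2, 0, 0, -14.5, 1], [-11.6, -2.1, -1.2, 0, 0, -18, 1], [-13.1, -2.4, -1.2, 0, 0, -20.5, 1], [-13.6, -2.5, -1.2, 0, 0, -21, 1]]}}

```text
clock: 46.9
eef_pos: [578.3, 205.3, 139.3]
tcp_rot: [[0.99, -0.144, -0.001], [-0.144, -0.99, 0.001], [-0.001, -0.001, -1.0]]
wrist_force: [0.3, -0.5, 0.0]
opening: 0.271
finger_force: 44.7
```

Request:
{"op": "apply_moves", "data": {"commands": [[-0.5, -0.3, 0, 0, 0, -1.5, 1], [-1.8, -1, 0.1, 0, 0, -4, 1], [-3.8, -2.2, 0.2, 0, 0, -7.5, 1], [-6, -3.5, 0.3, 0, 0, -11, 1], [-8.2, -4.8, 0.4, 0, 0, -14.5, 1], [-10.2, -6, 0.5, 0, 0, -18, 1], [-11.5, -6.8, 0.5, 0, 0, -20.7, 1], [-11.9, -7, 0.5, 0, 0, -21.2, 1]]}}

```text
clock: 47.7
eef_pos: [471.1, 291.8, 134.4]
tcp_rot: [[0.975, 0.224, -0.001], [0.224, -0.975, 0.001], [-0.0, -0.001, -1.0]]
wrist_force: [0.3, -0.6, -1.3]
opening: 0.276
finger_force: 44.7
```

Request:
{"op": "apply_moves", "data": {"commands": [[0, 0, 0.5, 0, 0, 0, 1], [0, 0, 1.8, 0, 0, 0, 1], [0, 0, 3.3, 0, 0, 0, 1], [0, 0, 4.7, 0, 0, 0, 1], [0, 0, 5.8, 0, 0, 0, 1], [0, 0, 6.4, 0, 0, 0, 1], [0, 0, 6.5, 0, 0, 0, 1], [0, 0, 6.5, 0, 0, 0, 1]]}}

```text
clock: 48.5
eef_pos: [473.3, 289.8, 69.4]
tcp_rot: [[0.976, 0.219, 0.0], [0.219, -0.976, -0.0], [0.0, 0.0, -1.0]]
wrist_force: [0.3, 0.6, -1.1]
opening: 0.273
finger_force: 44.7
```

```bash
python3 - <<'E'
from plan import *
p=get_image("scene"); w_=get_image("wrist")
for i in(p,w_):
  k=mask_near(i,"handled_block",proj(i,[473,290,50])[0]);print(k and (k[0],np.round(fit([(i,k[1])],"handled_block",(473,290),[.22],z=27),3)))
c=np.hstack([cv2.resize(p["frame"][110:220,365:475],(396,396)),cv2.resize(w_["frame"],(396,396))])
save(dict(frame=c),"s9")
plan([(473,290,45,-1.35)]); s=get_state();print(s["opening"],s["wrist_force"],s["clock"])
E
```

```text
(0.83, array([6.99000e-01, 4.65845e+02, 2.95813e+02, 1.10000e-01]))
(0.81, array([8.68000e-01, 4.71953e+02, 2.88840e+02, 2.16000e-01]))
at [473.5 290.1  70.1] -1.35
-> (473, 290, 45) shift [-0.05, 0.0, 2.51] turn -0.0
0.2747961007539174 [ 1.77444766  0.21655382 -1.6108068 ] 48.7
```

View pics/s9.png

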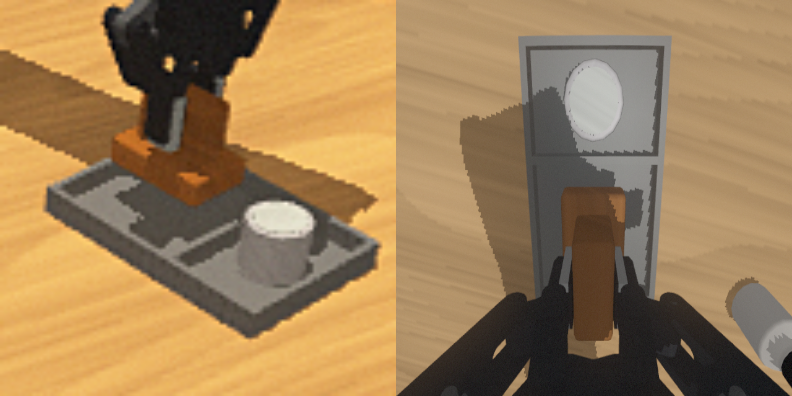

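The tin stands in the narrow compartment. The handled block hangs over the wide one at (180,150) in the scene crop, lined up with the tray. I'm lowering it.

Request:
{"op": "apply_moves", "data": {"commands": [[0, 0, 0.4, 0, 0, 0, 1], [0, 0, 0.9, 0, 0, 0, 1], [0, 0, 1.4, 0, 0, 0, 1], [0, 0, 1.9, 0, 0, 0, 1], [0, 0, 2.2, 0, 0, 0, 1], [0, 0, 2.4, 0, 0, 0, 1], [0, 0, 2.5, 0, 0, 0, 1], [0, 0, 2.5, 0, 0, 0, 1]]}}

```text
clock: 49.5
eef_pos: [473.1, 289.8, 44.4]
tcp_rot: [[0.976, 0.219, 0.0], [0.219, -0.976, -0.0], [0.0, 0.0, -1.0]]
wrist_force: [0.0, -0.2, -0.8]
opening: 0.273
finger_force: 44.7
```

Request:
{"op": "apply_moves", "data": {"commands": [[0, 0, 0.05, 0, 0, 0, 1], [0, 0, 0.08, 0, 0, 0, 1], [0, 0, 0.12, 0, 0, 0, 1], [0, 0, 0.15, 0, 0, 0, 1], [0, 0, 0.17, 0, 0, 0, 1], [0, 0, 0.17, 0, 0, 0, 1], [0, 0, 0.17, 0, 0, 0, 1], [0, 0, 0.17, 0, 0, 0, 1]]}}

```text
clock: 50.3
eef_pos: [473.1, 289.9, 42.9]
tcp_rot: [[0.976, 0.219, 0.0], [0.219, -0.976, 0.0], [0.0, -0.0, -1.0]]
wrist_force: [-0.9, -1.8, 2.4]
opening: 0.275
finger_force: 45.1
```

Request:
{"op": "apply_moves", "data": {"commands": [[0, 0, 0.03, 0, 0, 0, 0.7], [0, 0, 0.03, 0, 0, 0, 0.65], [0, 0, 0.03, 0, 0, 0, 0.6], [0, 0, 0.03, 0, 0, 0, 0.5], [0, 0, 0.03, 0, 0, 0, 0.4], [0, 0, 0.03, 0, 0, 0, 0.3], [0, 0, -0.4, 0, 0, 0, 0.3], [0, 0, -1.4, 0, 0, 0, 0.3]]}}

```text
clock: 51.1
eef_pos: [472.5, 289.4, 56.5]
tcp_rot: [[0.976, 0.219, -0.001], [0.219, -0.976, -0.001], [-0.001, 0.001, -1.0]]
wrist_force: [0.1, 0.7, 0.6]
opening: 0.698
finger_force: 0.0
```

Request:
{"op": "apply_moves", "data": {"commands": [[0, 0, -1, 0, 0, 0, 0.2], [0, 0, -3, 0, 0, 0, 0.2], [0, 0, -5, 0, 0, 0, 0], [0, 0, -7.5, 0, 0, 0, 0], [0, 0, -10, 0, 0, 0, 0], [0, 0, -12.5, 0, 0, 0, 0], [0, 0, -14, 0, 0, 0, 0], [0, 0, -15, 0, 0, 0, 0]]}}

```text
clock: 51.9
eef_pos: [473.5, 290.0, 208.7]
tcp_rot: [[0.976, 0.219, 0.002], [0.219, -0.976, 0.002], [0.002, -0.001, -1.0]]
wrist_force: [0.4, -0.1, -0.8]
opening: 0.999
finger_force: 0.0
```

```bash
python3 - <<'E'
from plan import *
p=get_image("scene"); w_=get_image("wrist"); save(p,"end")
for l,xy,z in [("handled_block",(473,290),5),("tin",(552,308),5),("plain_block",(401,-320),5)]:
  for i in(p,w_):
    k=mask_near(i,l,proj(i,[*xy,25])[0]);print(l,k and (k[0],np.round(fit([(i,k[1])],l,xy,[.22 if l[0]=="h" else -.03],z=z),3)))
print(get_state()["clock"])
E
```

```text
handled_block (0.95, array([9.3900e-01, 4.7080e+02, 2.9103e+02, 2.0000e-01]))
handled_block (0.91, array([9.64000e-01, 4.73347e+02, 2.88913e+02, 2.26000e-01]))
tin (0.77, array([9.53000e-01, 5.50934e+02, 3.08784e+02, 2.31000e-01]))
tin (0.77, array([9.67000e-01, 5.52086e+02, 3.06239e+02, 1.94000e-01]))
plain_block (0.71, array([ 5.91000e-01,  3.79880e+02, -3.20886e+02,  5.00000e-03]))
plain_block []
52.3
```

View pics/end.png

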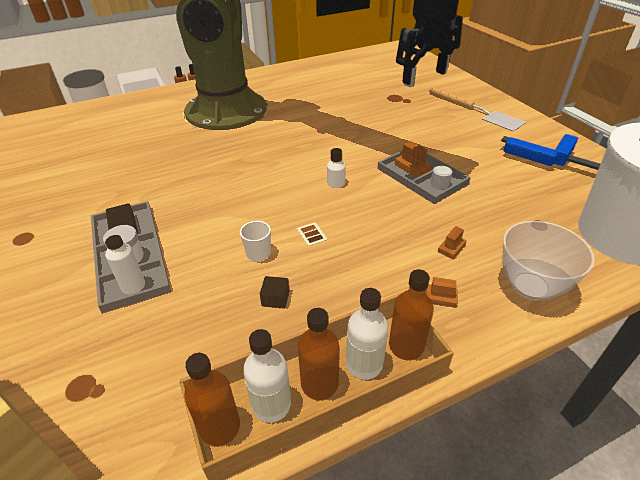

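The final picture shows the long tray with bottle, jar and block at (127,245), and the short tray with tin and handled block at (425,170). The short bottle, cup and square block have not moved. I'll check the block in the top view and hand in.

```bash
python3 - <<'E'
from plan import *
p=get_image("top"); ok=True
for l,xy in [("plain_block",(401,-320)),("jar",(489,-323)),("tall_bottle",(563,-325))]:
    k=mask_near(p,l,proj(p,[*xy,30])[0]); r=k and np.round(fit([(p,k[1])],l,xy,[-.03],z=5),3); print(l,r)
    if l=="plain_block" and k: ok=np.hypot(r[1]-401,r[2]+320)<9
if ok: print(job_done())
E
```

```text
plain_block [ 9.02000e-01  4.02920e+02 -3.20189e+02 -8.30000e-02]
jar [ 9.64000e-01  4.88701e+02 -3.21940e+02 -1.40000e-02]
tall_bottle [ 9.41000e-01  5.62426e+02 -3.25389e+02 -6.80000e-02]
the job is handed in; nothing more can be done
None
```

Both kits are made up as asked, checked in the cameras and handed in at about 52 s, with the short bottle, cup and square block left where they stood.

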